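Pulse-mix a batch of sample jars

ROBOT

A 7-joint arm with a two-finger parallel gripper is mounted at the origin on a cart in front of the work surface, level with it; the furniture and walls round the work are solid. World frame = base frame: x ahead of the robot, y to its left, z up, the work surface at z = 0. Lengths are in m, angles in rad, forces in N, time in s.
With the tool pointing down it reaches from about 0.4 to 0.85 m from the base axis. Payload 10.4 kg.
Tool frame: the origin (TCP) lies midway between the tips of the shut fingers; the grasp point (between the pads) lies 19 mm behind it; z points along the fingers, x is the direction in which the jaws open and shut, and the axes are right-handed (so a half turn about z gives the same grasp; the last joint's range is limited). The gripper opens to 85 mm and grips with 20 to 120 N. Pads are 22 mm wide; open, the fingers measure 114 mm over their backs; the gripper's body (76 mm by 85 mm) begins 54 mm behind the grasp point. The pads swing forward as they close: fully open they stand 13 mm farther back than shut.
Start: joints at [1.175, 0.332, -0.065, 1.46, 0.022, 1.35, -0.088], TCP at [0.228, -0.582, 0.231] pointing down, gripper open.
Joint ranges: [-2.6, 2.6], [-0.5, 2.12], [-1.47, 1.34], [0.16, 2.42], [-1.27, 4.41], [0.06, 2.06], [-2.6, 2.6]. Speed limits (rad/s): [2.22, 2.22, 2.79, 2.79, 3.14, 3.14, 3.14].

INTERFACE

Orientations are given as a unit quaternion [x, y, z, w].
In Python, from workcell import monitor, eyes, ticket, models gives the robot as it stands.
- The arm moves only by the tool servo_tool, never from a script. Its argument "motion" is a list of rows, each a list of 7 numbers: the opening, from 0 (shut) to 1 (fully open), then the shift along the tool's x, y, z in m, then the turn, a rotation vector about the tool's x, y, z in degrees. In form: [[fingers, tx, ty, tz, rx, ry, rz], ...]. A call has 1 to 20 rows; each row is the pose to reach, as a shift and turn from the pose commanded when the call began, along the tool's axes at that moment; what a row does not reach only later rows make up. A row lasts 1/8 s, in which the tool goes at most 62.5 mm and 10.7 degrees, less where a joint would pass 70% of its speed; a pose out of reach is approached as far as the arm can. A call with a gripper value outside its range is refused whole. The fingers move at their own pace and stop on an object; "grip_force" is the grip in N (left out, the last holds). Time passes only in rows, so rows that repeat a pose let the fingers close. It gives the time, the measured TCP pose, the force and the opening at its end, in the units of the state.
- monitor.get_obs(): the state, without advancing time (a new reading comes with each control period).
- eyes.camera(name): name is "side" or "top"; returns (picture, depth): 384x512x3 uint8, blue, green, red; 384x512 float32, m along the optical axis (not along the pixel's ray), 0 where there is no reading.
- eyes.camera_info(name): a dict with "intrinsics" (3x3 intrinsics, pixels), "extrinsics" (4x4, takes a point from world to camera coordinates). Camera axes: x right, y down, z forward; pixel columns grow to the right and rows downward; lengths in m; the calibration is good to about 2 mm. A picture is of the moment at which its call begins. camera_info takes no time and is no camera call.
- ticket.hand_in(): hands the job in, once; it reports no verdict.
Trained networks look in the newest picture that a camera, given by its name, has taken for a name from the list of things; names that differ only in an ending like _2 or _b are one class to them, and where a whole thing is asked for, a point or a joint stands for the part that bears it (a point fixed in the world has none). Each returns a list of dicts, best first, with "confidence" (0 to 1); they miss things now and then, are a little off and sometimes report something else, mostly with a low value. They report only what shows in the picture. A call takes as long as a camera call. They do not tell look-alikes from the thing itself.
- models.boxes_of(camera, thing): "point" ([x, y, z] in m, in the coordinates of the camera as it stood for that picture, good to about 4 mm: the middle of the surface that is visible of it).
The state is a dict: "clock": time; "joint_pos": joint angles; "joint_velocities": joint speeds; "tau": joint torques, N m; "position": TCP position; "ee_rot": TCP orientation; "ft_force": force on the tool from outside, world axes, zero at the start; "torque": the same for the moment, N m; "grip_width": opening from 0.0 (shut) to 1.0 (fully open).
Only numpy, scipy, OpenCV 4.12 (cv2) and the standard library are available. Lean on these libraries where they do the work, as an engineer would, in place of code of your own. Each camera call takes 0.05 s, during which the arm holds its last target. There are 200 camera calls.

TASK

Pulse-mix every sample jar on the bench: stand each one in a pocket of its own in the jar carrier, slide the carrier fully home on the mixer and swing the clamp lever right across to lock it, then hold the pulse button down for a full five seconds and let go. Afterwards free the carrier and set it, with all the jars still standing in it, flat in the spill tray. Never pulse the mixer while the carrier is unlocked, keep the carrier about level, and leave the beaker and the timer where they are.

Things in the scene. Friction and masses are not known exactly. Their poses are not given: they have to be found in the camera images.
- mixer: White bench mixer, fixed, 285 x 210 mm, with an aluminium deck on top (212 x 210 mm, top 65 mm above the bench) and a low control ledge along its front (x = -172 to -102 mm, top at 38 mm). Origin: on the bench under the deck's centre; x to the mixer's back, y to the left as seen from its front, z up.
- set_down (a point): Point on the bare front of the deck (x = -50 mm in the mixer's frame) over which the carrier's centre can be set down or lifted off freely; from here the carrier is pushed 80 mm along the mixer's +x until it is home. It is drawn out the same way and lifts freely once its centre is at x < -25 mm in the mixer's frame.
- gib_mouth (a point): Point on the deck midway between the front ends of two steel gibs that guide the carrier's base plate: walls 154.4 mm apart from here 52 mm on to +x, with lips that overhang 9.75 mm inwards, lip underside 9.5 mm and top 13.5 mm above the deck. Before it the walls flare 15 degrees a side for 29 mm, without lips. A stop ends the carrier's travel 50.5 mm behind this point.
- seat (a point): Point on the deck top where the carrier's origin stands when it is fully home against the stop (x = 30 mm in the mixer's frame); axes as the mixer's.
- clamp_hinge (a point): On the deck top, on the upright axis of the clamp lever: x = -45.5, y = -93 mm in the mixer's frame. The lever's arm is 14 mm wide, from 4 to 14 mm above the deck.
- clamp (a joint): Clamp lever, rad: 0 = open, arm points to the mixer's -x; pi/2 = locked, arm points to its +y across the carrier's front edge. Turns clockwise seen from above to lock; stays where left (about 2 N at the knob). Reaches the locked end only with the carrier home (it draws in the last few mm). Below about 0.1 it is clear of the carrier's path; it may start in the way.
- clamp_knob (a point): Middle of the upright black round knob at the end of the clamp lever: 16 mm in diameter, 32 mm tall, 60 mm from the hinge axis, its middle 36 mm and its top 52 mm above the deck.
- pulse (a joint): Pulse button, m: 0 = up, 0.006 = fully down. Momentary: a spring pushes it up again, about 5 N holds it fully down. Pressed further than 0.004 the mixer runs.
- pulse_top (a point): Centre of the pulse button's round top, 26 mm in diameter, at the left of the mixer's control ledge; it faces up.
- carrier: Jar carrier, about 0.4 kg, loose, starts in the spill tray. Base plate 130 (x) x 150 (y) x 6 mm, on it a grey block 126 x 131 mm, top 32 mm up, with four square pockets. A tote handle stands over its middle. Origin: centre of the underside; z up. Fits the mixer either way round.
- carrier_grip (a point): Centre of the carrier's handle bar, 75 mm above its underside. The bar lies along the carrier's y, 14 mm wide (x), 14 mm high, 112 mm long, on two 10 mm posts at y = +-46 mm.
- pocket_1 (a point): Floor centre of one of the four pockets, at x = 34, y = 36 mm, 6 mm above the carrier's underside; the others are at x = +-34, y = +-36 mm. Pockets are 46 x 46 mm, 26 mm deep.
- spill_tray: Low white tray, fixed, 200 x 210 mm outside, walls 4 mm thick and 16 mm high, floor 4 mm thick. Origin: centre of the underside.
- jar_1: Closed sample jar with a white cap, upright cylinder 40 mm in diameter, 46 mm tall, 0.07 kg; origin: centre of the underside, z up. May be absent.
- jar_2: Closed sample jar with a white cap, upright cylinder 40 mm in diameter, 46 mm tall, 0.07 kg; origin: centre of the underside, z up. May be absent.
- jar_3: Closed sample jar with a white cap, upright cylinder 40 mm in diameter, 46 mm tall, 0.07 kg; origin: centre of the underside, z up. May be absent.
- jar_4: Closed sample jar with a white cap, upright cylinder 40 mm in diameter, 46 mm tall, 0.07 kg; origin: centre of the underside, z up. May be absent.
- beaker: Empty 250 ml beaker, 74 mm in diameter, 94 mm tall, loose; a bystander. Origin: centre of the underside.
- timer: White bench timer, 70 x 66 x 18 mm, loose; a bystander. Origin: centre of the underside.
Not all that is in view belongs to the job. What is shaped like the jar_1 but yellow is not meant. Leave any turquoise look-alike of the jar_3 alone.

How it is judged:
On the way, in this order (a step that is already met when the one before it is completed fails the run):
1. every jar stands in a pocket, the carrier is fully home on the mixer and the clamp lever is locked (x of carrier in the frame of seat between -0.006 and 0.006 m and y of carrier in the frame of seat between -0.005 and 0.005 m and z of carrier in the frame of seat below 0.004 m and angle between carrier's own z axis and vertical below 0.05 rad and value of joint clamp above 1.45 rad and z of jar_1 in the frame of carrier between 0 and 0.012 m and horizontal distance between each of jar_1, jar_2, jar_3, jar_4 and carrier below 0.065 m and angle between each of jar_1, jar_2, jar_3, jar_4's own z axis and vertical below 0.15 rad and z of jar_2 in the frame of carrier between 0 and 0.012 m and z of jar_3 in the frame of carrier between 0 and 0.012 m and z of jar_4 in the frame of carrier between 0 and 0.012 m), for 0.2 s.
2. the pulse button is held down for five seconds without a break, carrier locked and jars in it (value of joint pulse above 0.004 m and distance between carrier and seat below 0.015 m and value of joint clamp above 1.45 rad and horizontal distance between each of jar_1, jar_2, jar_3, jar_4 and carrier below 0.075 m), for 5 s.
3. the pulse button is let go (value of joint pulse below 0.0015 m), for 0.2 s.
At the end, for the whole second after the job is handed in: The carrier lies flat on the floor inside the spill tray (centre within 50 mm of the tray's, within 3.5 mm in height, 2.3 degrees of level), at rest, every jar present stands upright in a pocket of it (less than 12 mm above the carrier's underside), and the pulse button is up (z of carrier in the frame of spill_tray below 0.0075 m and horizontal distance between carrier and spill_tray below 0.05 m and angle between carrier's own z axis and vertical below 0.04 rad and linear speed of carrier below 0.02 m/s and value of joint pulse below 0.0015 m and z of jar_1 in the frame of carrier between 0 and 0.012 m and horizontal distance between each of jar_1, jar_2, jar_3, jar_4 and carrier below 0.065 m and angle between each of jar_1, jar_2, jar_3, jar_4's own z axis and vertical below 0.15 rad and z of jar_2 in the frame of carrier between 0 and 0.012 m and z of jar_3 in the frame of carrier between 0 and 0.012 m and z of jar_4 in the frame of carrier between 0 and 0.012 m); the robot touches nothing.
It fails at once if the pulse button is pressed while the clamp lever is not locked (value of joint pulse above 0.003 m and value of joint clamp below 1.4 rad).
It fails at once if the carrier is tipped more than 35 degrees (angle between carrier's own z axis and vertical above 0.6 rad).
It fails at once if the beaker is moved more than 3 cm or tipped over (distance of beaker from where it was at the start of the episode above 0.03 m or angle between beaker's own z axis and vertical above 0.5 rad).
It fails at once if the timer is moved more than 3 cm (distance of timer from where it was at the start of the episode above 0.03 m).
Of jar_1, jar_2, jar_3, jar_4 only 2 to 4 are there at a start; the rules pass over those that are not, and their reading is None.
At some moment in a run one of jar_1, jar_2, jar_3, jar_4, carrier may be knocked a few centimetres aside while the robot is not near it.
It also fails if it takes over 210 s, if anything falls off the work surface, if the arm or the gripper's body presses on something with over 40 N, if the wrist force passes 120 N, or if a joint passes its speed limit or range.

## Working session

There is one attempt and no reset: what is moved stays moved. The work goes in short steps, Python scripts to look and compute and a tool call to move; the robot and the scene stay as the last step left them, time stands still between calls to the robot, and variables do not carry over. Pictures are saved under pics/ and viewed, about 12 in all and at most 16, crops included, and the job is handed in when it is done.

Besides the shell and the picture viewer there is one more tool, called after "Request:" as name(argument=value, ...) on one line, values as JSON. servo_tool: Moves the arm, as the interface text tells. Its arguments: {"type":"object","properties":{"motion":{"type":"array"},"grip_force":{"type":"number"}},"required":["motion"]}

```bash
mkdir -p pics
cat > h.py <<'E'
import numpy as np, cv2
from scipy.spatial.transform import Rotation as R
from workcell import monitor, eyes, ticket, models
def cam(n):
    i=eyes.camera_info(n); return np.array(i["intrinsics"]),np.array(i["extrinsics"])
def w(n,p):
    K,E=cam(n); return (np.linalg.inv(E)@np.r_[p,1])[:3]
def pix(n,P):
    K,E=cam(n); c=E@np.r_[P,1]; u=K@c[:3]; return u[:2]/u[2]
def cloud(n,d):
    K,E=cam(n); v,u=np.indices(d.shape); p=np.stack([(u-K[0,2])/K[0,0]*d,(v-K[1,2])/K[1,1]*d,d],-1)
    return (p-E[:3,3])@E[:3,:3]
E
python3 - <<'E'
from h import *
s=monitor.get_obs();print({k:np.round(v,3) for k,v in s.items()})
for n in("top","side"):
    im,d=eyes.camera(n);cv2.imwrite(f"pics/{n}0.png",im);np.save(f"{n}0.npy",d)
    K,E=cam(n);print(n,np.linalg.inv(E).round(3).tolist(),K[0,0])
    for t in("mixer","carrier","carrier_grip","spill_tray","jar_1","beaker","timer","clamp_knob","pulse_top"):
        for b in models.boxes_of(n,t):
            P=w(n,b["point"]);print(n,t,round(b["confidence"],2),P.round(3),pix(n,P).round(0))
print(monitor.get_obs()["clock"])
E
```

```text
{'clock': np.float64(0.0), 'joint_pos': array([ 1.175,  0.333, -0.065,  1.461,  0.022,  1.35 , -0.089]), 'joint_velocities': array([ 0.   , -0.   , -0.002, -0.   , -0.001, -0.002, -0.001]), 'tau': array([-1.0000e-03, -6.2544e+01,  4.9000e-02, -3.9159e+01,  1.6000e-02,
        1.0000e-02,  0.0000e+00]), 'position': array([ 0.228, -0.582,  0.231]), 'ee_rot': array([ 0.826, -0.564, -0.001, -0.   ]), 'ft_force': array([-0.115, -0.195,  0.3  ]), 'torque': array([ 0.018,  0.008, -0.01 ]), 'grip_width': np.float64(1.001)}
top [[-0.062, -0.977, 0.203, 0.234], [-0.998, 0.062, -0.01, 0.035], [-0.003, -0.203, -0.979, 1.23], [0.0, 0.0, 0.0, 1.0]] 357.9502432891189
top mixer 0.74 [ 0.519 -0.324  0.064] [356. 166.]
top carrier 0.87 [0.403 0.243 0.019] [191. 212.]
top carrier_grip 0.79 [0.402 0.238 0.019] [192. 213.]
top spill_tray 0.29 [ 0.478 -0.404  0.08 ] [383. 175.]
top jar_1 0.63 [ 0.478 -0.15   0.046] [305. 182.]
top jar_1 0.6 [0.343 0.417 0.042] [137. 233.]
top jar_1 0.47 [ 0.612 -0.019  0.044] [264. 147.]
top beaker 0.9 [0.617 0.436 0.052] [131. 153.]
top timer 0.56 [0.479 0.465 0.019] [12
[... 316 characters left out ...]
r 0.91 [0.4   0.265 0.026] [259. 267.]
side carrier 0.66 [0.61  0.276 0.029] [187. 252.]
side carrier_grip 0.68 [0.398 0.263 0.028] [259. 266.]
side spill_tray 0.88 [0.386 0.285 0.005] [261. 279.]
side jar_1 0.76 [0.613 0.276 0.031] [186. 251.]
side jar_1 0.75 [0.336 0.435 0.039] [262. 324.]
side jar_1 0.73 [0.568 0.183 0.034] [213. 232.]
side jar_1 0.6 [ 0.475 -0.137  0.03 ] [273. 179.]
side jar_1 0.48 [ 0.605 -0.01   0.032] [226. 193.]
side beaker 0.64 [0.606 0.437 0.058] [157. 290.]
side beaker 0.64 [0.614 0.278 0.031] [185. 252.]
side timer 0.76 [0.472 0.479 0.011] [202. 330.]
side clamp_knob 0.63 [0.569 0.183 0.034] [213. 232.]
side clamp_knob 0.54 [ 0.458 -0.399  0.079] [296. 134.]
1.0
```

Run:
```python
import cv2
a=cv2.imread("pics/top0.png")[90:290,90:450];cv2.imwrite("pics/a.png",cv2.resize(a,(792,440),interpolation=cv2.INTER_CUBIC))
a=cv2.imread("pics/side0.png")[80:360,110:410];cv2.imwrite("pics/b.png",cv2.resize(a,(640,597),interpolation=cv2.INTER_CUBIC))
```

```text
(no output)
```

View pics/a.png

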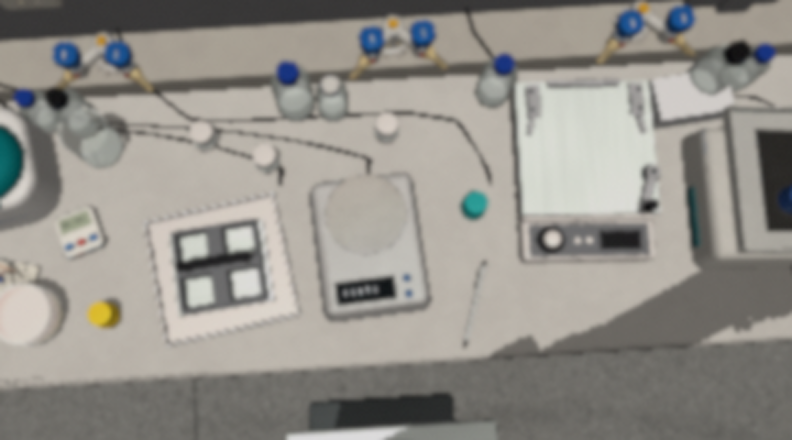

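View pics/b.png

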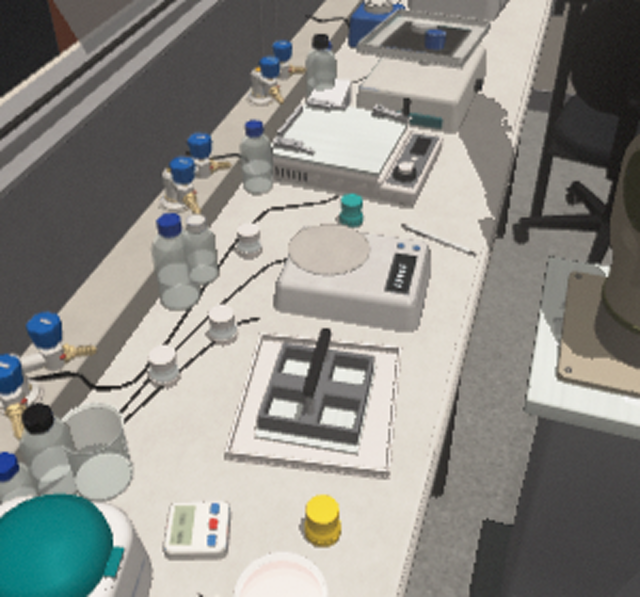

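The top view shows three white jars, at full-image pixels (182,150), (210,160) and (266,147). Two look-alikes stay untouched: yellow at (137,233) and turquoise (teal) at (305,182). The pulse button is near (341,198) and the clamp knob near (385,172). Next I'll get the metric poses from depth.

```bash
cat >> h.py <<'E'
def rect(P):
    (c,s,a)=cv2.minAreaRect(np.float32(P[:,:2]*1000)); return np.round(c,1),np.round(s,1),round(a,1)
def sel(P,c,r,z0,z1):
    Q=P.reshape(-1,3);m=(np.hypot(Q[:,0]-c[0],Q[:,1]-c[1])<r)&(Q[:,2]>z0)&(Q[:,2]<z1);return Q[m]
E
python3 - <<'E'
from h import *
for n in("top","side"):
    d=np.load(n+"0.npy");P=cloud(n,d)
    for nm,c,r,z0,z1 in [("deck",(.52,-.32),.16,.06,.07),("ledge",(.4,-.32),.12,.03,.048),("button",(.39,-.27),.05,.043,.07),("knob",(.47,-.41),.06,.085,.14),("handle",(.4,.245),.1,.06,.1),("carrtop",(.4,.245),.1,.028,.048),("tray",(.4,.245),.16,.012,.02),
      ("J1",(.613,.276),.035,.038,.06),("J2",(.568,.183),.035,.038,.06),("J3",(.612,-.019),.035,.038,.06),("scale",(.45,.08),.15,.02,.2),("gibs",(.55,-.32),.16,.0745,.09)]:
        Q=sel(P,c,r,z0,z1)
        if len(Q)>3: print(n,nm,len(Q),rect(Q),Q.mean(0).round(4),"z90",np.percentile(Q[:,2],90).round(4))
E
```

```text
top deck 3222 (array([ 532.3, -326.1]), array([211.9, 255.6]), 87.5) [ 0.5454 -0.3218  0.065 ] z90 0.0677
top ledge 1120 (array([ 417.7, -319.8]), array([205.7,  77.8]), 85.6) [ 0.4157 -0.3234  0.039 ] z90 0.0441
top button 128 (array([ 418.4, -266.9]), array([38.6, 76.1]), 22.8) [ 0.415  -0.2598  0.0528] z90 0.0615
top knob 38 (array([ 473.2, -406.2]), array([13.3, 69.7]), 67.5) [ 0.453  -0.3963  0.1073] z90 0.119
top handle 155 (array([410.1, 247.8]), array([ 14., 110.]), 5.6) [0.4093 0.248  0.0841] z90 0.0876
top carrtop 626 (array([410.3, 248.8]), array([126.8, 131.4]), 6.3) [0.4093 0.2473 0.0347] z90 0.038
top tray 443 (array([413.3, 224.4]), array([200.5, 259.4]), 9.5) [0.4089 0.2456 0.015 ] z90 0.0179
top J1 89 (array([622.4, 268.5]), array([37.6, 31.9]), 2.5) [0.6204 0.2684 0.045 ] z90 0.0482
top J2 86 (array([578.4, 171.3]), array([33.5, 34.7]), 2.0) [0.5779 0.1706 0.0454] z90 0.0485
top J3 87 (array([615.7, -23.9]), array([34.2, 33.9]), 43.2) [ 0.6159 -0.0241  0.045 ] z90 0.0481
top scale 3066 (array([442.6,  81.8]), array([297.3, 244. ]), 80.6) [0.4283 0.0362 0.0607] z90 0
[... 636 characters left out ...]
de carrtop 859 (array([405.3, 249.3]), array([126.6, 134.8]), 5.9) [0.403  0.2554 0.034 ] z90 0.0362
side tray 724 (array([408.2, 223.9]), array([199.8, 264.8]), 9.4) [0.4026 0.2449 0.0152] z90 0.0185
side J1 112 (array([616. , 269.6]), array([35.2, 34.8]), 87.5) [0.6151 0.2714 0.0443] z90 0.0465
side J2 96 (array([571.5, 172.2]), array([33.2, 36.2]), 20.6) [0.5713 0.1737 0.0442] z90 0.0465
side J3 65 (array([609.4, -22.4]), array([31.5, 34.9]), 82.3) [ 0.6096 -0.0212  0.0435] z90 0.046
side scale 2888 (array([436.7,  85.5]), array([292.2, 242.1]), 77.3) [0.421  0.0662 0.0538] z90 0.0733
side gibs 162 (array([ 593.3, -349.4]), array([288.4, 163.7]), 44.5) [ 0.5848 -0.3407  0.0775] z90 0.0802
```

Run:
```python
import cv2
a=cv2.imread("pics/top0.png")[120:220,310:410];b=cv2.imread("pics/side0.png")[100:190,230:330]
cv2.imwrite("pics/c.png",cv2.hconcat([cv2.resize(a,(400,400),interpolation=cv2.INTER_CUBIC),cv2.resize(b,(400,400),interpolation=cv2.INTER_CUBIC)]))
```

```text
(no output)
```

View pics/c.png

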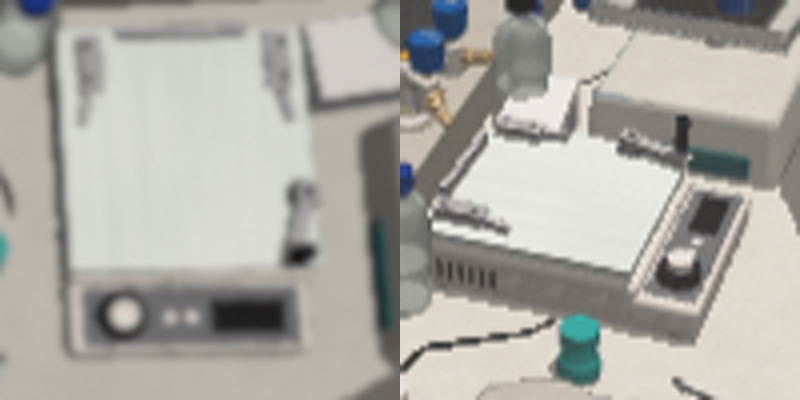

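```bash
cat >> h.py <<'E'
def go(x,y,z,jaw,p=None):
    """print tool-frame shift/turn to reach TCP xyz, tool down, jaw axis at 'jaw' deg in world (mod 180)"""
    s=monitor.get_obs();Rm=R.from_quat(s["ee_rot"]);P=np.array(s["position"])
    cur=np.degrees(np.arctan2(*Rm.as_matrix()[[1,0],0]));best=None
    dj=(jaw-cur+90)%180-90; a=np.radians(cur+dj)
    T=R.from_matrix(np.array([[np.cos(a),np.sin(a),0],[np.sin(a),-np.cos(a),0],[0,0,-1]]))
    print("clock",round(float(s["clock"]),2),"at",P.round(4),"jaw",cur.round(1),"F",np.round(s["ft_force"],1),"grip",round(float(s["grip_width"]),3),"q7",round(s["joint_pos"][6],2))
    print("shift",(Rm.inv().apply(np.array([x,y,z])-P)).round(4),"turn",np.degrees((Rm.inv()*T).as_rotvec()).round(1))
E
python3 - <<'E'
from h import *
from scipy.optimize import minimize
def fit(Q,L,W,x0):
    # robust: choose pose so that percentiles of local coords match half-sizes
    def f(p):
        c,s=np.cos(p[2]),np.sin(p[2]);d=(Q[:,:2]-p[:2]);lx=d@[c,s];ly=d@[-s,c]
        out=(np.maximum(abs(lx)-L/2,0)+np.maximum(abs(ly)-W/2,0))
        return out.sum()
    return minimize(f,x0,method="Nelder-Mead",options=dict(xatol=1e-5,fatol=1e-7,maxiter=3000)).x
for n in("top","side"):
    d=np.load(n+"0.npy");P=cloud(n,d)
    V=(P[...,2]>.056)&(P[...,2]<.072)&(np.hypot(P[...,0]-.54,P[...,1]+.32)<.16)
    k,l,st,_=cv2.connectedComponentsWithStats(V.astype(np.uint8),connectivity=4);i=1+st[1:,4].argmax();Q=P[l==i]
    h=[rect(Q),fit(Q,.212,.21,[.54,-.32,-.07]).round(4)];print(n,"deck",h)
    V=(P[...,2]>.008)&(P[...,2]<.022)&(np.hypot(P[...,0]-.41,P[...,1]-.247)<.148)
    k,l,st,_=cv2.connectedComponentsWithStats(V.astype(np.uint8),connectivity=8);i=1+st[1:,4].argmax();Q=P[l==i]
    print(n,"tray",rect(Q),len(Q))
    for z0,z1 in((.1,.125),(.108,.125)):
        Q=sel(P,(.45,-.397),.03,z0,z1);print(n,"knob",len(Q),(Q.max(0)+Q.min(0))/2,Q.mean(0).round(4))
    Q=sel(P,(.412,-.262),.03,.044,.056);print(n,"btn",len(Q),rect(Q),Q[:,2].max())
    Q=sel(P,(.47,-.407),.06,.0745,.088);print(n,"lever",rect(Q),Q.mean(0).round(4))
go(.6125,-.023,.12,95.7)
E
```

```text
top deck [(array([ 553.6, -326. ]), array([213.8, 213.6]), 87.7), array([ 0.5539, -0.3263, -0.0445])]
top tray (array([409.3, 248.8]), array([200.7, 210. ]), 9.5) 336
top knob 28 [ 0.44787159 -0.39602384  0.11185957] [ 0.4469 -0.3949  0.1135]
top knob 24 [ 0.44794604 -0.39602384  0.11557658] [ 0.4475 -0.3954  0.1154]
top btn 76 (array([ 416.3, -259.7]), array([37.7, 41.2]), 88.1) 0.05587560439687948
top lever (array([ 479.3, -405. ]), array([20.9, 77.1]), 63.7) [ 0.4843 -0.409   0.08  ]
side deck [(array([ 548.5, -309.5]), array([242.7, 214. ]), 86.2), array([ 0.544 , -0.32  ,  0.0068])]
side tray (array([403.8, 249.8]), array([200. , 213.5]), 9.4) 541
side knob 17 [ 0.44097019 -0.39506541  0.10815075] [ 0.4404 -0.3935  0.1093]
side knob 10 [ 0.44118788 -0.39345568  0.11295718] [ 0.4415 -0.3939  0.1127]
side btn 49 (array([ 411.8, -260.3]), array([40. , 43.3]), 57.8) 0.05589713827792633
side lever (array([ 475.5, -405.2]), array([22.6, 77.8]), 63.1) [ 0.476  -0.4068  0.0778]
clock 1.0 at [ 0.2277 -0.5821  0.2313] jaw -68.6 F [0. 0. 0.] grip 1.004 q7 -0.09
shift [-0.3805 -0.562   0.1113] turn [-0.  -0.  15.7]
```

Run:
```python
from h import *
go(.4445,-.395,.16,95.7)
```

```text
clock 1.0 at [ 0.2277 -0.5821  0.2313] jaw -68.6 F [0. 0. 0.] grip 1.004 q7 -0.09
shift [-0.0952 -0.27    0.0713] turn [-0.  -0.  15.7]
```

Request:
servo_tool(motion=[[0.45,-0.095,-0.27,0.05,0,0,15.7],[0.45,-0.095,-0.27,0.071,0,0,15.7],[0.45,-0.095,-0.27,0.071,0,0,15.7],[0.45,-0.095,-0.27,0.071,0,0,15.7],[0.45,-0.095,-0.27,0.071,0,0,15.7],[0.45,-0.095,-0.27,0.071,0,0,15.7],[0.45,-0.095,-0.27,0.071,0,0,15.7],[0.45,-0.095,-0.27,0.071,0,0,15.7]], grip_force=20)

```text
clock: 2.0
position: [0.4435, -0.3967, 0.1607]
ee_rot: [0.74, -0.672, 0.0, 0.0]
ft_force: [0.1, -1.0, -0.6]
grip_width: 0.453
```

Run:
```python
from h import *
go(.4445,-.395,.092,95.7)
im,d=eyes.camera("side");K=im[80:180,230:360];cv2.imwrite("pics/d.png",cv2.resize(K,(780,600),interpolation=cv2.INTER_CUBIC))
```

```text
clock 2.0 at [ 0.4435 -0.3967  0.1607] jaw -84.5 F [ 0.1 -1.  -0.6] grip 0.453 q7 -0.87
shift [-0.0016 -0.0012  0.0687] turn [ 0.  -0.  -0.2]
```

View pics/d.png

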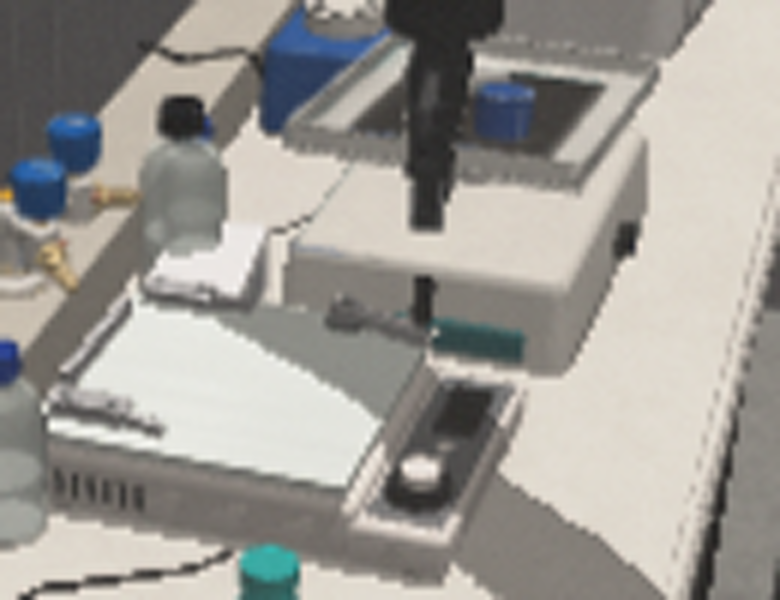

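Request:
servo_tool(motion=[[0.45,-0.0015,-0.001,0.035,0,0,0],[0.45,-0.0015,-0.001,0.068,0,0,0],[0.45,-0.0015,-0.001,0.068,0,0,0],[0.1,-0.0015,-0.001,0.068,0,0,0],[0.1,-0.0015,-0.001,0.068,0,0,0],[0.1,-0.0015,-0.001,0.068,0,0,0],[0.1,-0.0015,-0.001,0.068,0,0,0],[0.1,-0.0015,-0.001,0.068,0,0,0]], grip_force=20)

```text
clock: 3.05
position: [0.4462, -0.3948, 0.0941]
ee_rot: [0.741, -0.671, 0.002, 0.0]
ft_force: [0.8, -2.3, 6.4]
grip_width: 0.177
```

Run:
```python
from h import *
go(.4405,-.411,.092,95.7)
```

```text
clock 3.05 at [ 0.4462 -0.3948  0.0941] jaw -84.4 F [ 0.8 -2.3  6.4] grip 0.177 q7 -0.88
shift [0.0156 0.0072 0.0021] turn [-0.1 -0.2 -0.1]
```

Request:
servo_tool(motion=[[0.1,0.006,0.002,-0.002,0,0,0],[0.1,0.011,0.004,-0.002,0,0,0],[0.1,0.016,0.007,-0.002,0,0,0],[0.1,0.018,0.007,-0.002,0,0,0],[0.45,0.018,0.007,-0.002,0,0,0],[0.45,0.018,0.007,-0.002,0,0,0],[0.45,0.018,0.007,-0.04,0,0,0],[0.6,0.018,0.007,-0.1,0,0,0],[0.6,0.018,0.007,-0.1,0,0,0]])

```text
clock: 4.18
position: [0.4421, -0.4143, 0.1978]
ee_rot: [0.741, -0.672, 0.005, 0.0]
ft_force: [0.4, -0.7, -0.4]
grip_width: 0.594
```

Run:
```python
from h import *
go(.6125,-.023,.13,95.7)
```

```text
clock 4.17 at [ 0.4421 -0.4143  0.1978] jaw -84.4 F [ 0.4 -0.7 -0.4] grip 0.594 q7 -0.84
shift [-0.3732 -0.2075  0.0664] turn [-0.3 -0.4 -0.1]
```

Request:
servo_tool(motion=[[0.75,-0.373,-0.207,0,-0.3,-0.4,0],[0.75,-0.373,-0.207,0,-0.3,-0.4,0],[0.75,-0.373,-0.207,0.03,-0.3,-0.4,0],[0.75,-0.373,-0.207,0.066,-0.3,-0.4,0],[0.75,-0.373,-0.207,0.066,-0.3,-0.4,0],[0.75,-0.373,-0.207,0.066,-0.3,-0.4,0],[0.75,-0.373,-0.207,0.066,-0.3,-0.4,0],[0.75,-0.373,-0.207,0.066,-0.3,-0.4,0],[0.75,-0.373,-0.207,0.066,-0.3,-0.4,0],[0.75,-0.373,-0.207,0.066,-0.3,-0.4,0]])

```text
clock: 5.42
position: [0.6093, -0.0225, 0.1264]
ee_rot: [0.74, -0.672, -0.004, -0.0]
ft_force: [-0.5, -0.1, 0.1]
grip_width: 0.75
```

Run:
```python
from h import *
go(.6125,-.023,.026,95.7)
im,d=eyes.camera("side");K=im[100:260,150:330];cv2.imwrite("pics/e.png",cv2.resize(K,(675,600),interpolation=cv2.INTER_CUBIC))
for n in("top","side"):
    im,d=eyes.camera(n);P=cloud(n,d)
    Q=sel(P,(.44,-.413),.03,.1,.125);print(n,"knob",len(Q),Q.mean(0).round(4) if len(Q) else 0)
    for z0 in (.038,):
        for c in((.6185,.269),(.575,.172),(.6125,-.023)):
            Q=sel(P,c,.04,z0,.06);print(n,len(Q),rect(Q) if len(Q)>4 else 0)
```

```text
clock 5.42 at [ 0.6093 -0.0225  0.1264] jaw -84.5 F [-0.5 -0.1  0.1] grip 0.75 q7 -1.63
shift [ 0.0014 -0.0037  0.1004] turn [ 0.3  0.3 -0.2]
top knob 28 [ 0.4437 -0.4095  0.1134]
top 87 (array([622.1, 268.4]), array([34.6, 33.7]), 13.2)
top 88 (array([578.7, 170.2]), array([35.5, 33.8]), 40.9)
top 47 (array([614. , -15.9]), array([34.3, 18.6]), 11.4)
side knob 19 [ 0.4389 -0.4054  0.1101]
side 112 (array([616.1, 270. ]), array([33.9, 36.9]), 27.1)
side 97 (array([571.5, 173.6]), array([33.4, 39.8]), 2.4)
side 67 (array([609.7, -21.4]), array([34.2, 31.1]), 1.1)
```

View pics/e.png

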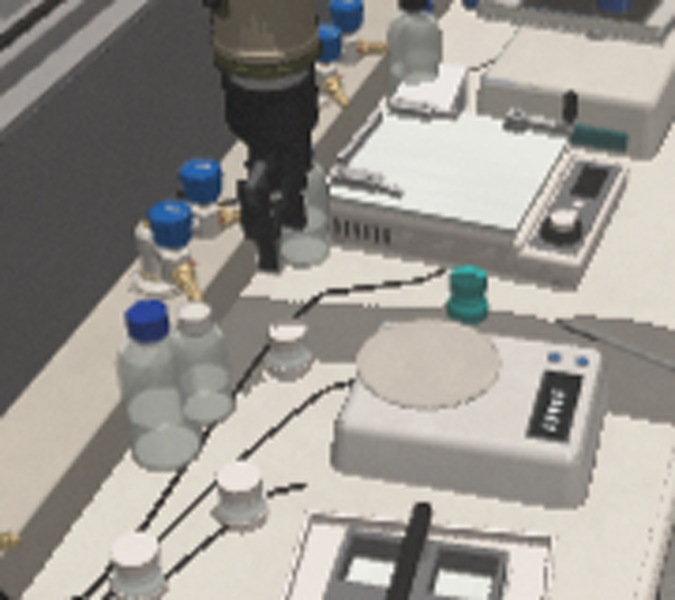

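Request:
servo_tool(motion=[[0.75,0.0015,-0.0035,0.05,0.3,0.3,0],[0.75,0.0015,-0.0035,0.1,0.3,0.3,0],[0.75,0.0015,-0.0035,0.1,0.3,0.3,0],[0.75,0.0015,-0.0035,0.1,0.3,0.3,0],[0.3,0.0015,-0.0035,0.1,0.3,0.3,0],[0.3,0.0015,-0.0035,0.1,0.3,0.3,0],[0.3,0.0015,-0.0035,0.1,0.3,0.3,0],[0.3,0.0015,-0.0035,0.1,0.3,0.3,0]], grip_force=25)

```text
clock: 6.58
position: [0.6139, -0.0213, 0.0285]
ee_rot: [0.741, -0.671, 0.001, -0.002]
ft_force: [-0.9, -0.1, 7.1]
grip_width: 0.419
```

Run:
```python
from h import *
a=np.radians(5.7);c=np.array([.4075,.249])
for sx in(1,-1):
  for sy in(1,-1): print(sx,sy,(c+[34e-3*sx*np.cos(a)-36e-3*sy*np.sin(a),34e-3*sx*np.sin(a)+36e-3*sy*np.cos(a)]).round(4))
go(.4378,.2166,.14,95.7)
```

```text
1 1 [0.4378 0.2882]
1 -1 [0.4449 0.2166]
-1 1 [0.3701 0.2814]
-1 -1 [0.3772 0.2098]
clock 6.58 at [ 0.6139 -0.0213  0.0285] jaw -84.4 F [-0.9 -0.1  7.1] grip 0.419 q7 -1.67
shift [-0.2542  0.1515 -0.1118] turn [-0.2  0.1 -0.1]
```

Request:
servo_tool(motion=[[0.3,0,0,-0.06,0,0,0],[0.3,0,0,-0.112,0,0,0],[0.3,-0.2545,0.143,-0.112,-0.2,0.1,0],[0.3,-0.2545,0.143,-0.112,-0.2,0.1,0],[0.3,-0.2545,0.143,-0.112,-0.2,0.1,0],[0.3,-0.2545,0.143,-0.112,-0.2,0.1,0],[0.3,-0.2545,0.143,-0.112,-0.2,0.1,0],[0.3,-0.2545,0.143,-0.112,-0.2,0.1,0],[0.3,-0.2545,0.143,-0.112,-0.2,0.1,0],[0.3,-0.2545,0.143,-0.112,-0.2,0.1,0]])

```text
clock: 7.82
position: [0.4458, 0.2166, 0.1389]
ee_rot: [0.74, -0.672, -0.001, 0.001]
ft_force: [0.0, -0.5, -1.0]
grip_width: 0.418
```

Run:
```python
from h import *
go(.446,.2176,.039,95.7)
im,d=eyes.camera("side");K=im[170:300,200:330];cv2.imwrite("pics/f.png",cv2.resize(K,(600,600),interpolation=cv2.INTER_CUBIC))
P=cloud("side",d);Q=sel(P,(.4075,.249),.1,.06,.1)
print(rect(Q),[ (w["confidence"],w["point"]) for w in models.boxes_of("side","jar_1")])
```

```text
clock 7.83 at [0.4458 0.2166 0.1389] jaw -84.5 F [ 0.  -0.5 -1. ] grip 0.418 q7 -2.1
shift [-0.001  -0.0006  0.0999] turn [ 0.2 -0.  -0.2]
(array([404.7, 249.5]), array([ 14.6, 111.5]), 5.4) [(0.93, [0.0061, 0.295, 0.8614]), (0.59, [0.0627, -0.0553, 1.3304]), (0.58, [-0.2024, 0.1591, 1.0596]), (0.55, [0.1176, -0.1798, 1.4282]), (0.52, [-0.014, 0.0885, 0.9859]), (0.26, [0.158, -0.2505, 1.4975])]
```

View pics/f.png

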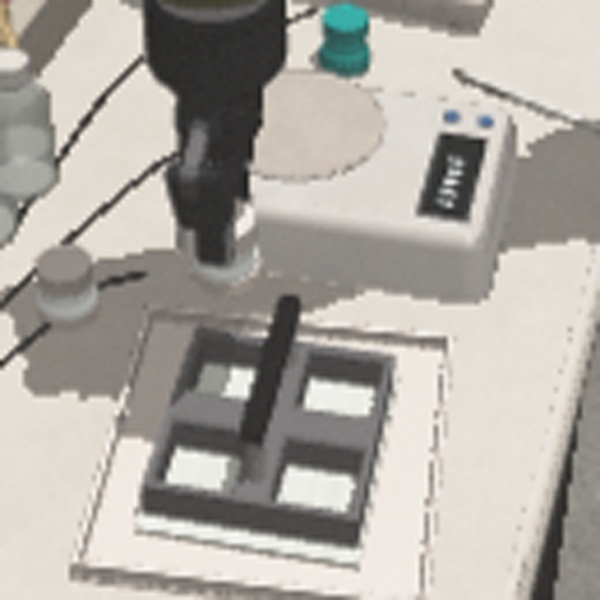

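Request:
servo_tool(motion=[[0.3,-0.001,-0.0005,0.05,0.2,0,0],[0.3,-0.001,-0.0005,0.075,0.2,0,0],[0.3,-0.001,-0.0005,0.085,0.2,0,0],[0.3,-0.001,-0.0005,0.093,0.2,0,0],[0.3,-0.001,-0.0005,0.098,0.2,0,0],[0.3,-0.001,-0.0005,0.098,0.2,0,0]])

```text
clock: 8.68
position: [0.4453, 0.2188, 0.041]
ee_rot: [0.741, -0.671, 0.0, -0.0]
ft_force: [0.3, -0.4, -1.0]
grip_width: 0.419
```

Request:
servo_tool(motion=[[0.3,0,0,0.001,0,0,0],[0.6,0,0,0.001,0,0,0],[0.6,0,0,0.001,0,0,0],[0.6,0,0,0.001,0,0,0],[0.6,0,0,-0.05,0,0,0],[0.6,0,0,-0.1,0,0,0],[0.6,0,0,-0.1,0,0,0]])

```text
clock: 9.55
position: [0.4471, 0.22, 0.1445]
ee_rot: [0.741, -0.671, 0.002, -0.003]
ft_force: [0.7, 0.1, -0.7]
grip_width: 0.602
```

Run:
```python
from h import *
go(.5755,.1725,.11,95.7)
```

```text
clock 9.55 at [0.4471 0.22   0.1445] jaw -84.3 F [ 0.7  0.1 -0.7] grip 0.602 q7 -2.1
shift [ 0.0599 -0.1228  0.0352] turn [-0.4  0.1 -0. ]
```

Request:
servo_tool(motion=[[0.75,0.06,-0.123,0,-0.4,0,0],[0.75,0.06,-0.123,0.03,-0.4,0,0],[0.75,0.06,-0.123,0.035,-0.4,0,0],[0.75,0.06,-0.123,0.035,-0.4,0,0],[0.75,0.06,-0.123,0.035,-0.4,0,0]])

```text
clock: 10.18
position: [0.5725, 0.1721, 0.1057]
ee_rot: [0.742, -0.671, -0.003, 0.003]
ft_force: [-0.4, 0.3, 0.9]
grip_width: 0.745
```

Run:
```python
from h import *
go(.5755,.1725,.027,95.7)
for n in("top","side"):
    im,d=eyes.camera(n);P=cloud(n,d)
    Q=sel(P,(.445,.2166),.035,.04,.075);print(n,"placed",len(Q),rect(Q) if len(Q)>4 else 0, np.percentile(Q[:,2],[50,95]))
    Q=sel(P,(.4075,.249),.1,.076,.1);print(rect(Q))
```

```text
clock 10.18 at [0.5725 0.1721 0.1057] jaw -84.3 F [-0.4  0.3  0.9] grip 0.745 q7 -2.0
shift [-0.0001 -0.0036  0.0787] turn [0.4 0.  0. ]
top placed 105 (array([440.5, 210.9]), array([54.6, 32.8]), 42.3) [0.05516238 0.05867083]
(array([409.9, 248. ]), array([ 14.5, 110.1]), 5.8)
side placed 140 (array([442.5, 219.3]), array([34.7, 34.7]), 47.2) [0.0539175  0.05645028]
(array([404.9, 250.6]), array([ 14.4, 110.1]), 5.7)
```

Request:
servo_tool(motion=[[0.75,0,-0.0035,0.05,0.4,0,0],[0.75,0,-0.0035,0.079,0.4,0,0],[0.75,0,-0.0035,0.079,0.4,0,0],[0.75,0,-0.0035,0.079,0.4,0,0],[0.3,0,-0.0035,0.079,0.4,0,0],[0.3,0,-0.0035,0.079,0.4,0,0],[0.3,0,-0.0035,0.079,0.4,0,0],[0.3,0,-0.0035,0.079,0.4,0,0]], grip_force=25)

```text
clock: 11.28
position: [0.5773, 0.1718, 0.0282]
ee_rot: [0.741, -0.671, 0.001, -0.001]
ft_force: [-0.7, -0.6, 7.1]
grip_width: 0.419
```

Run:
```python
from h import *
go(.4385,.2895,.15,95.7)
```

```text
clock 11.28 at [0.5773 0.1718 0.0282] jaw -84.3 F [-0.7 -0.6  7.1] grip 0.419 q7 -2.04
shift [-0.1308  0.1263 -0.122 ] turn [-0.1  0.  -0. ]
```

Request:
servo_tool(motion=[[0.3,0,0,-0.06,0,0,0],[0.3,0,0,-0.122,0,0,0],[0.3,-0.1305,0.1248,-0.122,0,0,0],[0.3,-0.1305,0.1248,-0.122,0,0,0],[0.3,-0.1305,0.1248,-0.122,0,0,0],[0.3,-0.1305,0.1248,-0.122,0,0,0],[0.3,-0.1305,0.1248,-0.122,0,0,0],[0.3,-0.1305,0.1248,-0.122,0,0,0],[0.3,-0.1305,0.1248,-0.122,0,0,0]])

```text
clock: 12.4
position: [0.44, 0.2882, 0.1485]
ee_rot: [0.741, -0.672, -0.0, 0.0]
ft_force: [-1.5, 0.7, -0.3]
grip_width: 0.418
```

Run:
```python
from h import *
go(.4395,.2892,.039,95.7)
```

```text
clock 12.4 at [0.44   0.2882 0.1485] jaw -84.4 F [-1.5  0.7 -0.3] grip 0.418 q7 -2.26
shift [-0.001   0.0004  0.1095] turn [ 0.  -0.  -0.1]
```

Request:
servo_tool(motion=[[0.3,-0.001,0,0.055,0,0,0],[0.3,-0.001,0,0.085,0,0,0],[0.3,-0.001,0,0.095,0,0,0],[0.3,-0.001,0,0.103,0,0,0],[0.3,-0.001,0,0.109,0,0,0],[0.3,-0.001,0,0.109,0,0,0]])

```text
clock: 13.15
position: [0.4394, 0.2901, 0.04]
ee_rot: [0.741, -0.671, 0.0, -0.0]
ft_force: [-0.4, -1.1, 0.1]
grip_width: 0.415
```

Request:
servo_tool(motion=[[0.3,0,0,0.001,0,0,0],[0.6,0,0,0.001,0,0,0],[0.6,0,0,0.001,0,0,0],[0.6,0,0,0.001,0,0,0],[0.6,0,0,-0.05,0,0,0],[0.6,0,0,-0.1,0,0,0],[0.6,0,0,-0.1,0,0,0]])

```text
clock: 14.02
position: [0.441, 0.2915, 0.1436]
ee_rot: [0.741, -0.671, 0.001, -0.003]
ft_force: [0.5, 0.1, -0.8]
grip_width: 0.599
```

Run:
```python
from h import *
go(.62,.2695,.11,95.7)
for n in("top","side"):
    im,d=eyes.camera(n);P=cloud(n,d)
    for c in((.6190,.269),(.438,.288),(.445,.217)):
        Q=sel(P,c,.03,.04,.068);print(n,len(Q),rect(Q) if len(Q)>4 else 0,Q.mean(0).round(3))
```

```text
clock 14.03 at [0.441  0.2915 0.1436] jaw -84.3 F [ 0.5  0.1 -0.8] grip 0.599 q7 -2.27
shift [ 0.0397 -0.1757  0.0346] turn [-0.4  0.1 -0. ]
top 87 (array([621.9, 268.2]), array([32.2, 35.8]), 89.9) [0.621 0.268 0.045]
top 0 0 [nan nan nan]
top 44 (array([454.5, 209.8]), array([37.3, 16.4]), 50.9) [0.454 0.211 0.054]
side 108 (array([616.6, 269.9]), array([33.8, 35.2]), 25.8) [0.616 0.271 0.044]
side 158 (array([434.1, 290.6]), array([36.6, 34.8]), 84.5) [0.434 0.294 0.053]
side 140 (array([442.8, 218.7]), array([34. , 38.1]), 18.9) [0.441 0.223 0.052]<stdin>:6: RuntimeWarning: Mean of empty slice.
  ret = um.true_divide(
```

Request:
servo_tool(motion=[[0.75,0.04,-0.176,0,-0.4,0,0],[0.75,0.04,-0.176,0.03,-0.4,0,0],[0.75,0.04,-0.176,0.035,-0.4,0,0],[0.75,0.04,-0.176,0.035,-0.4,0,0],[0.75,0.04,-0.176,0.035,-0.4,0,0],[0.75,0.04,-0.176,0.035,-0.4,0,0],[0.75,0.04,-0.176,0.035,-0.4,0,0]])

```text
clock: 15.0
position: [0.6178, 0.2682, 0.1056]
ee_rot: [0.742, -0.671, -0.002, 0.002]
ft_force: [0.2, 0.2, -0.2]
grip_width: 0.748
```

Run:
```python
from h import *
go(.62,.2695,.027,95.7)
```

```text
clock 15.0 at [0.6178 0.2682 0.1056] jaw -84.3 F [ 0.2  0.2 -0.2] grip 0.748 q7 -2.14
shift [-0.0011 -0.0028  0.0786] turn [0.3 0.  0. ]
```

Request:
servo_tool(motion=[[0.75,-0.001,-0.0025,0.05,0.3,0,0],[0.75,-0.001,-0.0025,0.079,0.3,0,0],[0.75,-0.001,-0.0025,0.079,0.3,0,0],[0.75,-0.001,-0.0025,0.079,0.3,0,0],[0.3,-0.001,-0.0025,0.079,0.3,0,0],[0.3,-0.001,-0.0025,0.079,0.3,0,0],[0.3,-0.001,-0.0025,0.079,0.3,0,0],[0.3,-0.001,-0.0025,0.079,0.3,0,0]], grip_force=25)

```text
clock: 16.0
position: [0.621, 0.2692, 0.0274]
ee_rot: [0.741, -0.671, 0.0, -0.0]
ft_force: [-1.4, -0.6, 7.5]
grip_width: 0.422
```

Run:
```python
from h import *
go(.3725,.2825,.16,95.7)
```

```text
clock 16.0 at [0.621  0.2692 0.0274] jaw -84.3 F [-1.4 -0.6  7.5] grip 0.422 q7 -2.17
shift [-0.0378  0.2459 -0.1327] turn [-0.  0. -0.]
```

Request:
servo_tool(motion=[[0.3,0,0,-0.06,0,0,0],[0.3,0,0,-0.12,0,0,0],[0.3,-0.038,0.246,-0.133,0,0,0],[0.3,-0.038,0.246,-0.133,0,0,0],[0.3,-0.038,0.246,-0.133,0,0,0],[0.3,-0.038,0.246,-0.133,0,0,0],[0.3,-0.038,0.246,-0.133,0,0,0],[0.3,-0.038,0.246,-0.133,0,0,0],[0.3,-0.038,0.246,-0.133,0,0,0],[0.3,-0.038,0.246,-0.133,0,0,0],[0.3,-0.038,0.246,-0.133,0,0,0]])

```text
clock: 17.38
position: [0.3721, 0.2823, 0.1589]
ee_rot: [0.741, -0.672, -0.001, 0.001]
ft_force: [0.7, 0.5, -1.1]
grip_width: 0.419
```

Run:
```python
from h import *
go(.372,.2824,.039,95.7)
```

```text
clock 17.38 at [0.3721 0.2823 0.1589] jaw -84.4 F [ 0.7  0.5 -1.1] grip 0.419 q7 -2.26
shift [-1.000e-04 -2.000e-04  1.199e-01] turn [ 0.1  0.  -0.1]
```

Request:
servo_tool(motion=[[0.3,0,0,0.06,0.1,0,0],[0.3,0,0,0.095,0.1,0,0],[0.3,0,0,0.105,0.1,0,0],[0.3,0,0,0.113,0.1,0,0],[0.3,0,0,0.119,0.1,0,0],[0.3,0,0,0.119,0.1,0,0]])

```text
clock: 18.12
position: [0.3719, 0.2825, 0.0405]
ee_rot: [0.741, -0.671, 0.0, -0.0]
ft_force: [-0.4, 0.0, -1.4]
grip_width: 0.416
```

Request:
servo_tool(motion=[[0.3,0,0,0.001,0,0,0],[0.6,0,0,0.001,0,0,0],[0.6,0,0,0.001,0,0,0],[0.6,0,0,0.001,0,0,0],[0.6,0,0,-0.05,0,0,0],[0.6,0,0,-0.1,0,0,0],[0.6,0,0,-0.13,0,0,0],[0.6,0,0,-0.13,0,0,-90],[0.6,0,0,-0.13,0,0,-90],[0.6,0,0,-0.13,0,0,-90],[0.6,0,0,-0.13,0,0,-90],[0.6,0,0,-0.13,0,0,-90],[0.6,0,0,-0.13,0,0,-90],[0.6,0,0,-0.13,0,0,-90],[0.6,0,0,-0.13,0,0,-90],[0.6,0,0,-0.13,0,0,-90],[0.6,0,0,-0.13,0,0,-90]])

```text
clock: 20.25
position: [0.3716, 0.2823, 0.1701]
ee_rot: [0.999, 0.049, 0.0, 0.0]
ft_force: [0.7, -0.1, -0.5]
grip_width: 0.6
```

Run:
```python
from h import *
im,d=eyes.camera("side");cv2.imwrite("pics/g.png",cv2.resize(im[90:350,120:380],(600,600),interpolation=cv2.INTER_CUBIC))
P=cloud("side",d);Q=sel(P,(.4075,.249),.1,.076,.1);print(rect(Q),Q[:,2].max())
go(.409,.250,.115,5.7)
```

```text
(array([404.9, 249.5]), array([ 14.3, 112.3]), 6.0) 0.08739439200402241
clock 20.3 at [0.3716 0.2823 0.1701] jaw 5.6 F [ 0.3 -0.9  0.3] grip 0.602 q7 -0.7
shift [0.0341 0.0358 0.0551] turn [ 0.  -0.  -0.1]
```

View pics/g.png

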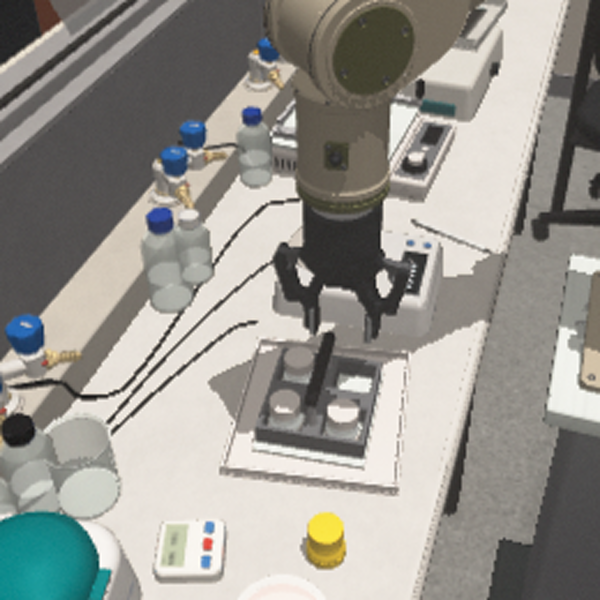

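Three white caps now sit in the carrier pockets (crop 300,362; 285,405; 345,412), and the handle is clear. I'll grip it.

Request:
servo_tool(motion=[[0.45,0.034,0.036,0.055,0,0,0],[0.45,0.034,0.036,0.055,0,0,0],[0.45,0.034,0.036,0.085,0,0,0],[0.45,0.034,0.036,0.108,0,0,0],[0.45,0.034,0.036,0.108,0,0,0],[0.0,0.034,0.036,0.108,0,0,0],[0.0,0.034,0.036,0.108,0,0,0],[0.0,0.034,0.036,0.108,0,0,0],[0.0,0.034,0.036,0.108,0,0,0]], grip_force=80)

```text
clock: 21.42
position: [0.4092, 0.2505, 0.0635]
ee_rot: [0.999, 0.049, 0.001, -0.0]
ft_force: [-4.0, -0.2, 5.2]
grip_width: 0.142
```

Run:
```python
from h import *
a=np.radians(-3.2);c=np.array([.5515,-.325])
sd=c-.05*np.array([np.cos(a),np.sin(a)]);print(sd)
go(*sd,.26,-3.2)
```

```text
[ 0.50157796 -0.32220892]
clock 21.43 at [0.4092 0.2505 0.0635] jaw 5.7 F [-4.  -0.2  5.2] grip 0.142 q7 -0.71
shift [ 0.0356  0.579  -0.1966] turn [-0.  -0.1  8.9]
```

Request:
servo_tool(motion=[[0.0,0,0,-0.01,0,0,0],[0.0,0,0,-0.03,0,0,0],[0.0,0,0,-0.06,0,0,0],[0.0,0,0,-0.1,0,0,0],[0.0,0,0,-0.14,0,0,0],[0.0,0,0,-0.16,0,0,0],[0.0,0.001,0.02,-0.16,0,0,0],[0.0,0.004,0.05,-0.16,0,0,0],[0.0,0.006,0.085,-0.16,0,0,1],[0.0,0.008,0.12,-0.16,0,0,1.5],[0.0,0.01,0.155,-0.16,0,0,2],[0.0,0.012,0.19,-0.16,0,0,2.5],[0.0,0.014,0.225,-0.16,0,0,3],[0.0,0.016,0.26,-0.16,0,0,3.5],[0.0,0.018,0.295,-0.16,0,0,4],[0.0,0.02,0.33,-0.16,0,0,5],[0.0,0.022,0.365,-0.16,0,0,6],[0.0,0.025,0.395,-0.16,0,0,7],[0.0,0.028,0.415,-0.16,0,0,8],[0.0,0.03,0.425,-0.16,0,0,8.9]])

```text
clock: 23.92
position: [0.481, -0.1708, 0.2221]
ee_rot: [1.0, -0.029, -0.0, -0.0]
ft_force: [0.4, 0.4, -6.0]
grip_width: 0.147
```

Run:
```python
from h import *
for n in("top","side"):
    im,d=eyes.camera(n);P=cloud(n,d)
    if n=="side":cv2.imwrite("pics/i.png",cv2.resize(im[60:260,180:400],(660,600),interpolation=cv2.INTER_CUBIC))
    Q=sel(P,(.4425,-.4095),.03,.1,.125);print(n,"knob",len(Q),Q.mean(0).round(4) if len(Q) else 0,rect(Q)[0] if len(Q)>3 else 0)
    Q=sel(P,(.412,-.262),.03,.044,.056);print(n,"btn",len(Q),rect(Q))
    V=(P[...,2]>.03)&(P[...,2]<.05)&(np.hypot(P[...,0]-.415,P[...,1]+.318)<.14)
    k,l,st,_=cv2.connectedComponentsWithStats(V.astype(np.uint8));i=1+st[1:,4].argmax();print(n,"ledge",rect(P[l==i]))
go(.5016,-.322,.22,-3.2)
```

```text
top knob 30 [ 0.4436 -0.4099  0.1126] [ 443.5 -411.2]
top btn 0 (array([0., 0.]), array([0., 0.]), 0.0)
top ledge (array([ 412.1, -404.2]), array([36. , 66.8]), 85.8)
side knob 20 [ 0.4388 -0.4064  0.1091] [ 438.9 -407. ]
side btn 49 (array([ 410.6, -257.1]), array([37.5, 39.8]), 14.4)
side ledge (array([ 446.5, -319.1]), array([212.7, 138.8]), 87.5)
clock 24.02 at [ 0.481  -0.1704  0.222 ] jaw -3.3 F [-1.3 -0.4 -6.9] grip 0.145 q7 0.17
shift [0.0293 0.1502 0.0019] turn [-0.   0.  -0.1]
```

View pics/i.png

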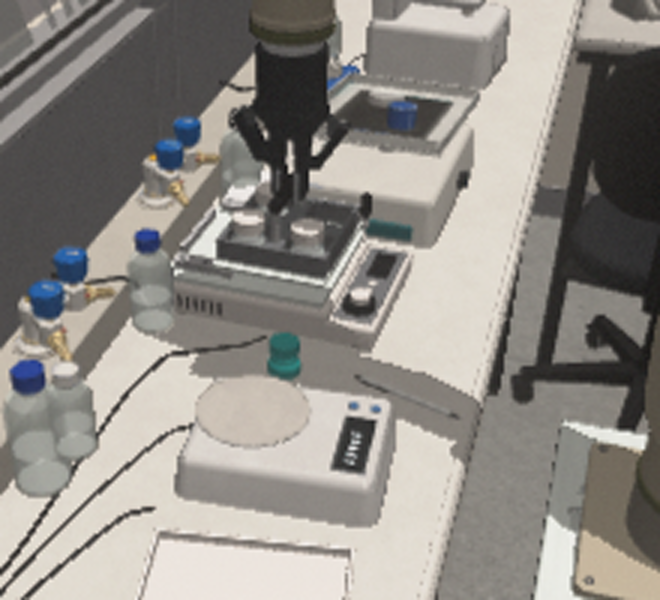

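Run:
```python
from h import *
for n in("top","side"):
    P=cloud(n,np.load(n+"0.npy"))
    V=(P[...,2]>.058)&(P[...,2]<.084)&(np.hypot(P[...,0]-.54,P[...,1]+.32)<.165)
    k,l,st,_=cv2.connectedComponentsWithStats(V.astype(np.uint8),connectivity=4);i=1+st[1:,4].argmax();Q=P[l==i]
    a=np.radians(-3.2);c=np.array([.551,-.325]);M=np.array([[np.cos(a),np.sin(a)],[-np.sin(a),np.cos(a)]])
    L=(Q[:,:2]-c)@M.T
    def edge(ax,sgn,lo,hi):
        o=1-ax;b=np.arange(lo,hi,.006);X=[];Y=[]
        for t in b:
            m=(abs(L[:,o]-t)<.003)
            if m.sum()>3: X.append(t);Y.append(np.sort(sgn*L[m,ax])[-1]*sgn)
        X=np.array(X);Y=np.array(Y);
        for _ in range(3):
            p=np.polyfit(X,Y,1);r=Y-np.polyval(p,X);g=abs(r)<max(.0015,1.5*np.std(r));X,Y=X[g],Y[g]
        return "off %.1f slope %.2f deg n%d rms%.1f"%(p[1]*1e3,np.degrees(p[0]),len(X),np.std(r)*1e3)
    print(n,"left y",edge(1,1,-.09,.09),"| right y",edge(1,-1,0.02,.09),"| front x",edge(0,-1,-.05,.095),"| back x",edge(0,1,-.09,.09))
    for s in(1,-1):
        m=(Q[:,2]>.0745)&(s*L[:,1]>.055)&(s*L[:,1]<.11)&(L[:,0]>-.02)
        G=L[m];vx,vy,x0,y0=cv2.fitLine(np.float32(G),cv2.DIST_HUBER,0,.01,.01).ravel()
        print(n,"gib",s,len(G),G.min(0).round(4),G.max(0).round(4),"mean",G.mean(0).round(4),np.degrees(np.arctan(vy/vx)).round(1))
        H=G[(G[:,0]>.035)];print("   lipregion y",np.percentile(H[:,1],[2,50,98]).round(4),len(H))
```

```text
top left y off 102.6 slope 0.10 deg n29 rms0.7 | right y off -105.1 slope 1.20 deg n12 rms0.9 | front x off -101.9 slope -1.17 deg n23 rms0.5 | back x off 105.5 slope -0.32 deg n21 rms1.7
top gib 1 102 [0.021  0.0689] [0.0985 0.1072] mean [0.0678 0.0803] -4.5
   lipregion y [0.0694 0.08   0.0884] 94
top gib -1 96 [ 0.0257 -0.091 ] [ 0.1009 -0.0705] mean [ 0.0722 -0.0808] 3.9
   lipregion y [-0.0897 -0.0813 -0.0712] 94
side left y off 104.1 slope -0.44 deg n21 rms1.2 | right y off -87.7 slope 0.06 deg n9 rms1.9 | front x off -107.6 slope -0.60 deg n18 rms1.0 | back x off 97.9 slope 1.00 deg n19 rms2.5
side gib 1 37 [0.0429 0.0686] [0.0924 0.0894] mean [0.0666 0.0794] -3.6
   lipregion y [0.0699 0.0806 0.0892] 37
side gib -1 33 [ 0.0239 -0.0904] [ 0.0949 -0.0674] mean [ 0.0665 -0.0785] 10.4
   lipregion y [-0.0904 -0.0752 -0.0688] 32
```

Run:
```python
from h import *
go(.5015,-.3214,.135,-3.0)
```

```text
clock 24.02 at [ 0.481  -0.1704  0.222 ] jaw -3.3 F [-1.3 -0.4 -6.9] grip 0.145 q7 0.17
shift [0.0292 0.1496 0.0869] turn [-0.   0.  -0.3]
```

Request:
servo_tool(motion=[[0.0,0.005,0.02,0,0,0,0],[0.0,0.012,0.055,0,0,0,0],[0.0,0.02,0.09,0,0,0,-0.3],[0.0,0.026,0.125,0,0,0,-0.3],[0.0,0.029,0.145,0,0,0,-0.3],[0.0,0.029,0.1495,0.015,0,0,-0.3],[0.0,0.029,0.1495,0.04,0,0,-0.3],[0.0,0.029,0.1495,0.065,0,0,-0.3],[0.0,0.029,0.1495,0.083,0,0,-0.3],[0.0,0.029,0.1495,0.087,0,0,-0.3],[0.0,0.029,0.1495,0.087,0,0,-0.3],[0.0,0.029,0.1495,0.087,0,0,-0.3]])

```text
clock: 25.52
position: [0.5018, -0.3212, 0.1362]
ee_rot: [1.0, -0.026, 0.001, 0.0]
ft_force: [-0.4, 0.7, -7.0]
grip_width: 0.147
```

Run:
```python
from h import *
go(.5015,-.3214,.125,-3.0)
im,d=eyes.camera("top");cv2.imwrite("pics/j.png",cv2.resize(im[120:220,300:420],(720,600),interpolation=cv2.INTER_CUBIC))
im,d=eyes.camera("side");cv2.imwrite("pics/k.png",cv2.resize(im[100:190,220:340],(780,585),interpolation=cv2.INTER_CUBIC))
```

```text
clock 25.52 at [ 0.5018 -0.3212  0.1362] jaw -2.9 F [-0.4  0.7 -7. ] grip 0.147 q7 0.39
shift [-0.0003  0.0002  0.0112] turn [ 0.  -0.1  0.1]
```

View pics/k.png

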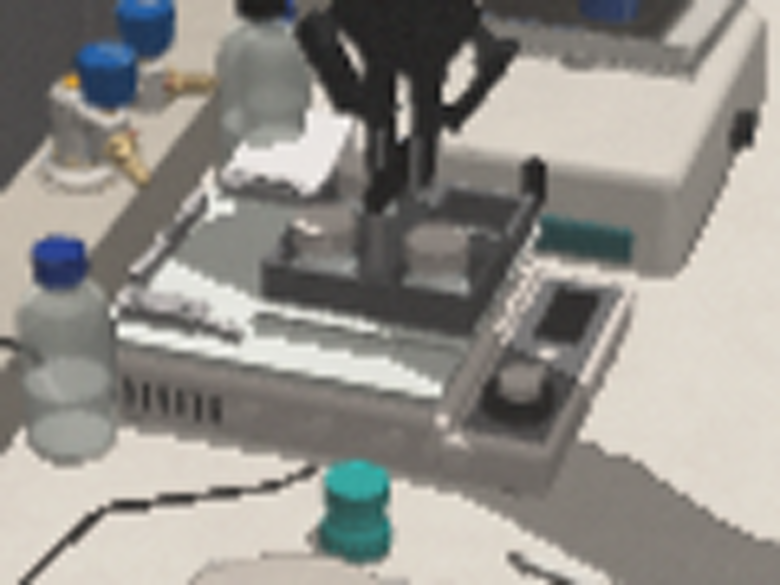

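The carrier hovers over the deck front in line with the gibs. The knob, at crop (533,180), is just clear of its right edge.

Request:
servo_tool(motion=[[0.0,0,0,0.004,0,0,0],[0.0,0,0,0.007,0,0,0],[0.0,0,0,0.009,0,0,0],[0.0,0,0,0.011,0,0,0],[0.0,0,0,0.0125,0,0,0],[0.0,0,0,0.0125,0,0,0]])

```text
clock: 26.38
position: [0.5012, -0.321, 0.1245]
ee_rot: [1.0, -0.026, 0.0, 0.0]
ft_force: [-8.1, 5.5, 10.9]
grip_width: 0.144
```

Request:
servo_tool(motion=[[0.0,0.002,0,-0.001,0,0,0],[0.0,0.01,0,-0.001,0,0,0],[0.0,0.018,0,-0.001,0,0,0],[0.0,0.026,0,-0.001,0,0,0],[0.0,0.034,0,-0.001,0,0,0],[0.0,0.038,0,-0.001,0,0,0],[0.0,0.038,0,-0.001,0,0,0]])

```text
clock: 27.25
position: [0.5395, -0.3237, 0.1246]
ee_rot: [1.0, -0.026, 0.0, 0.001]
ft_force: [-2.7, -2.3, 3.2]
grip_width: 0.144
```

Request:
servo_tool(motion=[[0.0,0.006,0,0,0,0,0],[0.0,0.012,0,0,0,0,0],[0.0,0.018,0,0,0,0,0],[0.0,0.024,0,0,0,0,0],[0.0,0.03,0,0,0,0,0],[0.0,0.03,0,0,0,0,0]])

```text
clock: 28.0
position: [0.5694, -0.3253, 0.1246]
ee_rot: [1.0, -0.026, 0.0, 0.001]
ft_force: [-3.9, -0.7, 4.3]
grip_width: 0.14
```

Request:
servo_tool(motion=[[0.0,0.004,0,0,0,0,0],[0.0,0.007,0,0,0,0,0],[0.0,0.01,0,0,0,0,0],[0.0,0.012,0,0,0,0,0],[0.0,0.013,0,0,0,0,0],[0.0,0.013,0,0,0,0,0]])

```text
clock: 28.75
position: [0.5816, -0.326, 0.1246]
ee_rot: [1.0, -0.026, -0.0, 0.0]
ft_force: [-8.3, 0.1, 7.9]
grip_width: 0.145
```

Request:
servo_tool(motion=[[0.0,0.002,0,-0.0005,0,0,0],[0.0,0.004,0,-0.0005,0,0,0],[0.0,0.004,0,-0.0005,0,0,0]])

```text
clock: 29.12
position: [0.5826, -0.3264, 0.1252]
ee_rot: [1.0, -0.027, -0.003, 0.0]
ft_force: [-23.3, 3.9, 16.8]
grip_width: 0.145
```

Request:
servo_tool(motion=[[0.0,-0.0035,0,0,0,0,0],[0.0,-0.0035,0,0,0,0,0],[0.4,-0.0035,0,0,0,0,0],[0.4,-0.0035,0,0,0,0,0],[0.45,-0.0035,0,0,0,0,0],[0.45,-0.0035,0,-0.05,0,0,0],[0.45,-0.0035,0,-0.1,0,0,0],[0.45,-0.0035,0,-0.1,0,0,90],[0.45,-0.0035,0,-0.1,0,0,90],[0.45,-0.1435,0.065,-0.1,0,0,90],[0.45,-0.1435,0.065,-0.1,0,0,90],[0.45,-0.1435,0.065,-0.1,0,0,90],[0.45,-0.1435,0.065,-0.1,0,0,90],[0.45,-0.1435,0.065,-0.1,0,0,90],[0.45,-0.1435,0.065,-0.1,0,0,90],[0.45,-0.1435,0.065,-0.1,0,0,90],[0.45,-0.1435,0.065,-0.1,0,0,90],[0.45,-0.1435,0.065,-0.1,0,0,90]])

```text
clock: 31.38
position: [0.4396, -0.3828, 0.2242]
ee_rot: [-0.689, 0.724, -0.0, 0.0]
ft_force: [-0.3, -0.3, -0.0]
grip_width: 0.452
```

Run:
```python
from h import *
for n in("top","side"):
    im,d=eyes.camera(n);P=cloud(n,d)
    if n=="side":cv2.imwrite("pics/l.png",cv2.resize(im[90:190,220:340],(720,600),interpolation=cv2.INTER_CUBIC))
    Q=sel(P,(.4425,-.4095),.03,.1,.125);print(n,"knob",len(Q),rect(Q)[0] if len(Q)>3 else 0)
    Q=sel(P,(.58,-.326),.1,.135,.155);print(n,"handle",len(Q),rect(Q) if len(Q)>3 else 0)
go(.4427,-.4077,.098,87)
```

```text
top knob 27 [ 445.  -411.5]
top handle 174 (array([ 583.5, -326.8]), array([111.3,  13.6]), 86.9)
side knob 18 [ 440.7 -409.2]
side handle 70 (array([ 576.8, -325.5]), array([109.8,  14. ]), 86.1)
clock 31.48 at [ 0.4395 -0.3829  0.2241] jaw -92.9 F [-0.7  0.6 -0.6] grip 0.451 q7 -0.97
shift [ 0.0246 -0.0044  0.1261] turn [-0.  -0.   0.1]
```

View pics/l.png

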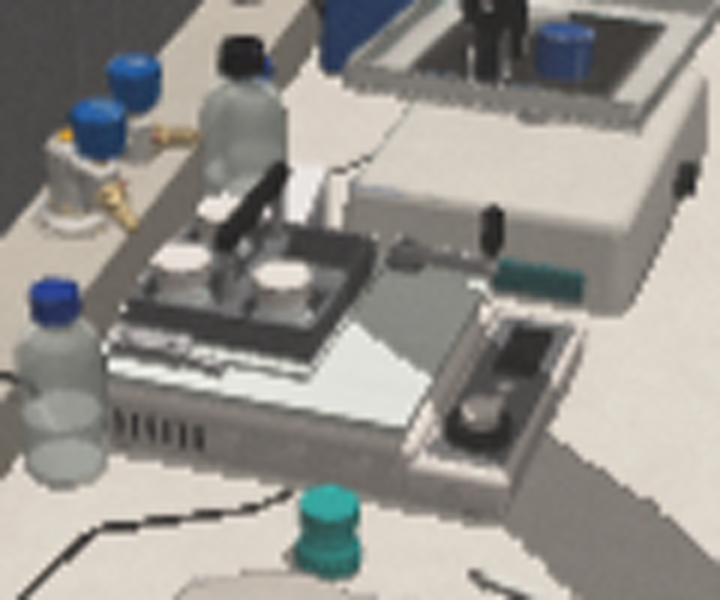

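Request:
servo_tool(motion=[[0.45,0.0255,-0.005,0.03,0,0,0],[0.45,0.0255,-0.005,0.07,0,0,0],[0.45,0.0255,-0.005,0.11,0,0,0],[0.45,0.0255,-0.005,0.125,0,0,0],[0.45,0.0255,-0.005,0.125,0,0,0],[0.1,0.0255,-0.005,0.125,0,0,0],[0.1,0.0255,-0.005,0.125,0,0,0],[0.1,0.0255,-0.005,0.125,0,0,0],[0.1,0.0255,-0.005,0.125,0,0,0]], grip_force=40)

```text
clock: 32.6
position: [0.4439, -0.4096, 0.1011]
ee_rot: [-0.689, 0.725, -0.002, 0.0]
ft_force: [-0.8, -0.1, 6.8]
grip_width: 0.161
```

Run:
```python
from h import *
go(.4435,-.4085,.099,87)
s=monitor.get_obs();Rm=R.from_quat(s["ee_rot"]);p=np.array(s["position"])
h=np.array([.5012,-.415]);k=np.array([.4435,-.4095]);a=np.radians(-3)
v=k-h;phi0=np.arctan2(v[1],-v[0])-np.radians(3);print("phi0",phi0,np.hypot(*v))
for f in np.linspace(phi0,1.6,13):
    q=h+.06*np.array([-np.cos(f)*np.cos(a)-np.sin(f)*np.sin(a),-np.cos(f)*np.sin(a)+np.sin(f)*np.cos(a)])
    k0=h+.06*np.array([-np.cos(phi0)*np.cos(a)-np.sin(phi0)*np.sin(a),-np.cos(phi0)*np.sin(a)+np.sin(phi0)*np.cos(a)])
    print(round(f,2),Rm.inv().apply(np.r_[q-k0,0]).round(4),q.round(4))
```

```text
clock 32.6 at [ 0.4439 -0.4096  0.1011] jaw -93.0 F [-0.8 -0.1  6.8] grip 0.161 q7 -0.93
shift [-0.0011  0.0005  0.0021] turn [-0.1 -0.1  0. ]
phi0 0.04267361499358906 0.0579615389719769
0.04 [0. 0. 0.] [ 0.4415 -0.4093]
0.17 [-0.0077 -0.0008 -0.    ] [ 0.4427 -0.4016]
0.3 [-0.0153 -0.0027 -0.    ] [ 0.4449 -0.3942]
0.43 [-0.0226 -0.0055 -0.    ] [ 0.4481 -0.3871]
0.56 [-0.0294 -0.0092 -0.    ] [ 0.4522 -0.3804]
0.69 [-0.0357 -0.0138 -0.    ] [ 0.4571 -0.3744]
0.82 [-0.0413 -0.0191 -0.    ] [ 0.4627 -0.369 ]
0.95 [-0.0463 -0.0251 -0.    ] [ 0.469  -0.3644]
1.08 [-0.0504 -0.0318 -0.    ] [ 0.4758 -0.3607]
1.21 [-0.0536 -0.0388 -0.    ] [ 0.483  -0.3578]
1.34 [-0.0558 -0.0463 -0.    ] [ 0.4906 -0.3559]
1.47 [-0.0571 -0.054   0.    ] [ 0.4983 -0.3551]
1.6 [-0.0574 -0.0617  0.    ] [ 0.5061 -0.3552]
```

Request:
servo_tool(motion=[[0.1,-0.0077,-0.0008,0,0,0,0],[0.1,-0.0153,-0.0027,0,0,0,0],[0.1,-0.0226,-0.0055,0,0,0,0],[0.1,-0.0294,-0.0092,0,0,0,0],[0.1,-0.0357,-0.0138,0,0,0,0],[0.1,-0.0413,-0.0191,0,0,0,0],[0.1,-0.0463,-0.0251,0,0,0,0],[0.1,-0.0504,-0.0318,0,0,0,0],[0.1,-0.0536,-0.0388,0,0,0,0],[0.1,-0.0536,-0.0388,0,0,0,0]])

```text
clock: 33.85
position: [0.4851, -0.3584, 0.1009]
ee_rot: [-0.688, 0.725, -0.002, -0.0]
ft_force: [-2.1, -0.7, 6.1]
grip_width: 0.162
```

Smooth so far. Next is the last part of the swing.

Request:
servo_tool(motion=[[0.1,-0.0022,-0.0075,0,0,0,0],[0.1,-0.0034,-0.0152,0,0,0,0],[0.1,-0.0037,-0.0215,0,0,0,0],[0.1,-0.0037,-0.024,0,0,0,0],[0.1,-0.0037,-0.024,0,0,0,0]])

```text
clock: 34.48
position: [0.5047, -0.3578, 0.1]
ee_rot: [-0.687, 0.726, 0.001, -0.003]
ft_force: [-18.2, -4.0, 9.4]
grip_width: 0.166
```

Request:
servo_tool(motion=[[0.1,0,-0.003,0,0,0,0],[0.1,0,-0.003,0,0,0,0],[0.1,0,0.003,0,0,0,0],[0.5,0,0.003,0,0,0,0],[0.5,0,0.003,0,0,0,0],[0.5,0,0.003,-0.05,0,0,0],[0.5,0,0.003,-0.1,0,0,0],[0.2,0,0.12,-0.1,0,0,0],[0.1,0,0.12,-0.1,0,0,0],[0.0,0,0.12,-0.1,0,0,0],[0.0,0,0.12,-0.1,0,0,0]])

```text
clock: 35.85
position: [0.39, -0.3481, 0.1997]
ee_rot: [-0.689, 0.725, -0.001, 0.0]
ft_force: [0.5, -0.3, 0.5]
grip_width: 0.002
```

Run:
```python
from h import *
for n in("top","side"):
    im,d=eyes.camera(n);P=cloud(n,d)
    if n=="side":cv2.imwrite("pics/m.png",cv2.resize(im[90:190,220:340],(720,600),interpolation=cv2.INTER_CUBIC))
    Q=sel(P,(.505,-.355),.022,.1,.122);print(n,"knob",len(Q),rect(Q)[0] if len(Q)>3 else 0)
    Q=sel(P,(.58,-.326),.1,.135,.155);print(n,"handle",len(Q),rect(Q) if len(Q)>3 else 0)
    Q=sel(P,(.414,-.259),.022,.046,.058);print(n,"btn",len(Q),rect(Q),Q[:,2].max() if len(Q) else 0)
    m=(P[...,2]>.04)&(P[...,2]<.065)&(np.hypot(P[...,0]-.414,P[...,1]+.259)<.035)&(im.min(-1)>130)
    print(n,"btn bright",m.sum(),rect(P[m]) if m.sum()>4 else 0,np.percentile(P[m][:,2],[10,50,90]) if m.sum() else 0)
go(.415,-.259,.09,87)
```

```text
top knob 28 [ 510.2 -356. ]
top handle 176 (array([ 583.3, -326.7]), array([111. ,  13.9]), 86.7)
top btn 79 (array([ 415.2, -259.5]), array([38.6, 38.8]), 24.8) 0.05785750949631286
top btn bright 43 (array([ 424.1, -246.9]), array([35.3, 62.3]), 63.7) [0.04068298 0.04438778 0.06124446]
side knob 20 [ 498.1 -355.1]
side handle 70 (array([ 576.7, -325.6]), array([122.2,  17.5]), 85.1)
side btn 46 (array([ 412., -255.]), array([37.6, 29.5]), 1.6) 0.05779782036101445
side btn bright 25 (array([ 430. , -261.8]), array([39.3, 33.6]), 17.1) [0.04268563 0.04834994 0.06003432]
clock 35.95 at [ 0.3904 -0.348   0.1992] jaw -92.8 F [0.5 0.3 0.9] grip -0.002 q7 -0.97
shift [-0.0901 -0.0201  0.1093] turn [-0.   0.   0.2]
```

View pics/m.png

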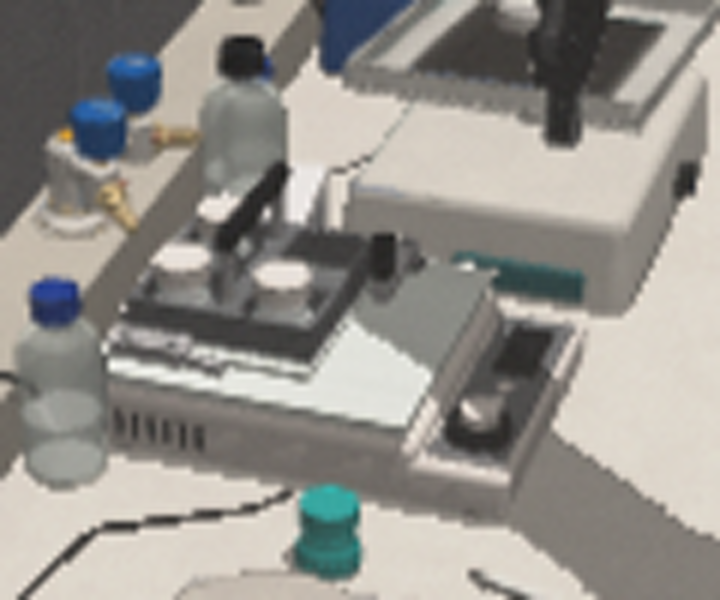

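Run:
```python
from h import *
for n,(u,v) in(("top",(341,199)),("side",(300,158))):
    im=cv2.imread(f"pics/{n}0.png");P=cloud(n,np.load(n+"0.npy"))
    print(n,(P[v-6:v+7,u-7:u+8,2]*1000).round(0).astype(int));print(im[v-6:v+7,u-7:u+8].mean(-1).astype(int))
    g=im.mean(-1)[v-6:v+7,u-7:u+8]>150;Q=P[v-6:v+7,u-7:u+8][g];Q=Q[Q[:,2]>.05];print(rect(Q),Q.mean(0).round(4))
```

```text
top [[39 38 40 51 47 47 49 48 47 36 37 42 36 38 45]
 [39 49 45 52 46 58 62 56 48 50 48 39 37 36 39]
 [44 55 50 52 59 61 61 63 56 55 52 37 40 38 36]
 [49 52 47 62 61 66 60 63 64 63 45 49 43 38 40]
 [51 51 49 59 58 55 57 62 58 62 56 48 40 40 36]
 [47 50 53 63 60 62 57 61 59 62 60 48 38 41 37]
 [50 48 48 56 61 59 53 62 60 56 60 51 36 38 37]
 [49 47 52 50 59 61 61 59 61 59 52 43 38 38 37]
 [41 49 52 49 49 59 56 58 54 47 51 48 38 38 37]
 [37 50 50 51 48 52 49 49 48 49 49 39 35 37 36]
 [42 36 43 47 49 48 49 52 52 45 31 39 39 40 37]
 [39 36 37 40 46 45 49 47 38 37 38 38 38 38 34]
 [35 35 39 41 35 42 39 38 41 37 40 42 38 38 41]]
[[115 112 103  91  84  86  89  90  88  91 101 110 115 114 113]
 [101  89  73  64  77  98 114 117 110  97  91  96 104 108 109]
 [ 88  70  58  74 111 143 160 164 156 136 108  92  97 104 108]
 [ 76  55  61 102 146 177 191 193 188 171 136 100  92 102 107]
 [ 67  49  72 123 169 195 204 205 202 188 155 111  89  97 105]
 [ 60  46  77 130 176 201 208 209 206 195 163 116  88  94 104]
 [ 60  45  71 122 170 199 209 211 207 192 158 111  85  93 105]
 [ 68  47  59 102 148 183 199 
[... 1256 characters left out ...]
 165 130 122 132 142 143 134 142 137 146 124 122 123]
 [209 162 190 136 150 183 205 208 191 206 192 128 121 121 123]
 [183 182 165 138 220 224 225 225 226 226 182 121 122 120 123]
 [156 184  96  73 205 222 224 225 224 222 136  97 119 122 123]
 [179 111  62  70 131 190 199 204 191 181  87  56 114 120 120]
 [188  90  54  67  96 105 121 126 125 121  69  55  99 121 109]
 [135  64  51  54  58  85 108 113  99  80  58  53  96 118 139]
 [131  65  50  51  56  55  54  55  52  56  52  50 100 131 210]
 [124  84  56  50  51  50  52  52  51  50  51  61 118 197 208]
 [123 121  85  73  62  54  50  56  60  58  71 102 126 211 189]]
(array([ 410.6, -261.2]), array([22.1, 21.8]), 43.3) [ 0.4099 -0.2599  0.0579]
```

Run:
```python
from h import *
go(.414,-.261,.075,87)
```

```text
clock 35.95 at [ 0.3904 -0.348   0.1992] jaw -92.8 F [0.5 0.3 0.9] grip -0.002 q7 -0.97
shift [-0.0881 -0.0192  0.1243] turn [-0.   0.   0.2]
```

Request:
servo_tool(motion=[[0.0,-0.045,-0.01,0.03,0,0,0],[0.0,-0.088,-0.019,0.06,0,0,0],[0.0,-0.088,-0.019,0.1,0,0,0],[0.0,-0.088,-0.019,0.124,0,0,0],[0.0,-0.088,-0.019,0.132,0,0,0],[0.0,-0.088,-0.019,0.136,0,0,0],[0.0,-0.088,-0.019,0.136,0,0,0]])

```text
clock: 36.83
position: [0.4131, -0.2618, 0.0637]
ee_rot: [-0.689, 0.725, -0.001, 0.0]
ft_force: [0.1, -0.5, 0.4]
grip_width: -0.002
```

Request:
servo_tool(motion=[[0.0,0,0,0.003,0,0,0],[0.0,0,0,0.006,0,0,0],[0.0,0,0,0.008,0,0,0],[0.0,0,0,0.01,0,0,0],[0.0,0,0,0.011,0,0,0],[0.0,0,0,0.011,0,0,0]])

```text
clock: 37.58
position: [0.4132, -0.262, 0.0538]
ee_rot: [-0.689, 0.725, -0.001, 0.0]
ft_force: [-5.1, 2.6, 22.3]
grip_width: 0.003
```

Request:
servo_tool(motion=[[0.0,0,0,0,0,0,0],[0.0,0,0,0,0,0,0],[0.0,0,0,0,0,0,0],[0.0,0,0,0,0,0,0],[0.0,0,0,0,0,0,0],[0.0,0,0,0,0,0,0],[0.0,0,0,0,0,0,0],[0.0,0,0,0,0,0,0],[0.0,0,0,0,0,0,0],[0.0,0,0,0,0,0,0],[0.0,0,0,0,0,0,0],[0.0,0,0,0,0,0,0],[0.0,0,0,0,0,0,0],[0.0,0,0,0,0,0,0],[0.0,0,0,0,0,0,0],[0.0,0,0,0,0,0,0],[0.0,0,0,0,0,0,0],[0.0,0,0,0,0,0,0],[0.0,0,0,0,0,0,0],[0.0,0,0,0,0,0,0]])

```text
clock: 40.08
position: [0.4132, -0.262, 0.0538]
ee_rot: [-0.689, 0.725, -0.001, 0.0]
ft_force: [-5.1, 2.7, 21.4]
grip_width: -0.004
```

Request:
servo_tool(motion=[[0.0,0,0,0,0,0,0],[0.0,0,0,0,0,0,0],[0.0,0,0,0,0,0,0],[0.0,0,0,0,0,0,0],[0.0,0,0,0,0,0,0],[0.0,0,0,0,0,0,0],[0.0,0,0,0,0,0,0],[0.0,0,0,0,0,0,0],[0.0,0,0,0,0,0,0],[0.0,0,0,0,0,0,0],[0.0,0,0,0,0,0,0],[0.0,0,0,0,0,0,0],[0.0,0,0,0,0,0,0],[0.0,0,0,0,0,0,0],[0.0,0,0,0,0,0,0],[0.0,0,0,0,0,0,0],[0.0,0,0,0,0,0,0],[0.0,0,0,0,0,0,0],[0.0,0,0,0,0,0,0],[0.0,0,0,0,0,0,0]])

```text
clock: 42.58
position: [0.4132, -0.262, 0.0538]
ee_rot: [-0.689, 0.725, -0.001, 0.0]
ft_force: [-4.7, 3.3, 21.8]
grip_width: 0.001
```

Request:
servo_tool(motion=[[0.0,0,0,0,0,0,0],[0.0,0,0,0,0,0,0],[0.0,0,0,0,0,0,0],[0.0,0,0,0,0,0,0],[0.0,0,0,0,0,0,0],[0.0,0,0,0,0,0,0],[0.0,0,0,0,0,0,0],[0.0,0,0,0,0,0,0],[0.0,0,0,-0.03,0,0,0],[0.0,0,0,-0.08,0,0,0],[0.0,0,0,-0.14,0,0,0],[0.0,0,0,-0.14,0,0,0]])

```text
clock: 44.08
position: [0.4143, -0.2626, 0.1964]
ee_rot: [-0.689, 0.725, -0.003, 0.001]
ft_force: [-0.5, 0.9, -0.9]
grip_width: 0.001
```

Run:
```python
from h import *
for n in("top","side"):
    im,d=eyes.camera(n);P=cloud(n,d)
    Q=sel(P,(.505,-.355),.022,.1,.122);print(n,"knob",len(Q),rect(Q)[0] if len(Q)>3 else 0)
    Q=sel(P,(.58,-.326),.1,.135,.155);print(n,"handle",len(Q),rect(Q) if len(Q)>3 else 0)
    Q=sel(P,(.412,-.261),.01,.03,.08);print(n,"btn z",np.median(Q[:,2]) if len(Q) else 0)
go(.5055,-.356,.1,87)
```

```text
top knob 0 0
top handle 149 (array([ 583.6, -319.9]), array([99.8, 13.2]), 86.4)
top btn z 0.05914329401327737
side knob 19 [ 497.8 -356. ]
side handle 68 (array([ 578.4, -321.7]), array([107.7,  14.4]), 86.8)
side btn z 0.057981110566243915
clock 44.17 at [ 0.4123 -0.2615  0.192 ] jaw -92.9 F [-0.1 -0.1 -0.6] grip -0.005 q7 -1.15
shift [ 0.0896 -0.098   0.092 ] turn [-0.  -0.   0.1]
```

Request:
servo_tool(motion=[[0.45,0.0905,-0.098,-0.01,0,0,0],[0.45,0.0905,-0.098,-0.01,0,0,0],[0.45,0.0905,-0.098,-0.01,0,0,0],[0.45,0.0905,-0.098,0.02,0,0,0],[0.45,0.0905,-0.098,0.06,0,0,0],[0.45,0.0905,-0.098,0.092,0,0,0],[0.45,0.0905,-0.098,0.092,0,0,0],[0.1,0.0905,-0.098,0.092,0,0,0],[0.1,0.0905,-0.098,0.092,0,0,0],[0.1,0.0905,-0.098,0.092,0,0,0],[0.1,0.0905,-0.098,0.092,0,0,0]], grip_force=40)

```text
clock: 45.55
position: [0.506, -0.358, 0.1015]
ee_rot: [-0.689, 0.725, -0.001, -0.0]
ft_force: [-1.1, -3.8, 5.8]
grip_width: 0.167
```

Run:
```python
from h import *
go(.5055,-.357,.1,87)
s=monitor.get_obs();Rm=R.from_quat(s["ee_rot"])
a=np.radians(-3);K=lambda f:.06*np.array([-np.cos(f)*np.cos(a)-np.sin(f)*np.sin(a),-np.cos(f)*np.sin(a)+np.sin(f)*np.cos(a)])
for f in np.linspace(1.55,0.0,13)[1:]: print(Rm.inv().apply(np.r_[K(f)-K(1.55),0]).round(4)[:2])
```

```text
clock 45.55 at [ 0.506  -0.358   0.1015] jaw -93.0 F [-1.1 -3.8  5.8] grip 0.167 q7 -1.07
shift [-0.0009  0.0006  0.0015] turn [-0.1 -0.1  0. ]
[0.0007 0.0077]
[0.0023 0.0153]
[0.0049 0.0226]
[0.0084 0.0295]
[0.0128 0.0359]
[0.018  0.0416]
[0.0239 0.0467]
[0.0303 0.0509]
[0.0373 0.0543]
[0.0446 0.0568]
[0.0522 0.0583]
[0.06   0.0588]
```

Request:
servo_tool(motion=[[0.1,0.0007,0.0077,0,0,0,0],[0.1,0.0023,0.0153,0,0,0,0],[0.1,0.0049,0.0226,0,0,0,0],[0.1,0.0084,0.0295,0,0,0,0],[0.1,0.0128,0.0359,0,0,0,0],[0.1,0.018,0.0416,0,0,0,0],[0.1,0.0239,0.0467,0,0,0,0],[0.1,0.0303,0.0509,0,0,0,0],[0.1,0.0373,0.0543,0,0,0,0],[0.1,0.0446,0.0568,0,0,0,0],[0.1,0.0522,0.0583,0,0,0,0],[0.1,0.056,0.0588,0,0,0,0],[0.1,0.056,0.0588,0,0,0,0],[0.45,0.056,0.0588,0,0,0,0],[0.45,0.056,0.0588,0,0,0,0],[0.45,0.056,0.0588,-0.05,0,0,0],[0.45,0.056,0.0588,-0.12,0,0,0],[0.45,0.056,0.0588,-0.12,0,0,0]])

```text
clock: 47.8
position: [0.446, -0.411, 0.2252]
ee_rot: [-0.689, 0.725, -0.004, 0.001]
ft_force: [0.5, 1.1, -0.8]
grip_width: 0.447
```

Run:
```python
from h import *
for n in("top","side"):
    im,d=eyes.camera(n);P=cloud(n,d)
    Q=sel(P,(.4435,-.41),.03,.1,.122);print(n,"knob",len(Q),rect(Q)[0] if len(Q)>3 else 0)
    Q=sel(P,(.58,-.326),.1,.135,.155);print(n,"handle",len(Q),rect(Q) if len(Q)>3 else 0)
go(.580,-.326,.22,-3)
```

```text
top knob 27 [ 444.5 -407.2]
top handle 176 (array([ 583.8, -326.7]), array([111.4,  14.2]), 87.6)
side knob 18 [ 438.7 -406. ]
side handle 71 (array([ 577.8, -325.2]), array([108.2,  16.7]), 85.1)
clock 47.9 at [ 0.4448 -0.41    0.2212] jaw -92.9 F [-0.3  0.8 -0.9] grip 0.452 q7 -0.94
shift [-0.0907 -0.1308  0.0014] turn [ -0.   -0.1 -89.9]
```

Request:
servo_tool(motion=[[0.45,-0.092,-0.131,0,0,0,-90],[0.45,-0.092,-0.131,0,0,0,-90],[0.45,-0.092,-0.131,0,0,0,-90],[0.45,-0.092,-0.131,0,0,0,-90],[0.45,-0.092,-0.131,0,0,0,-90],[0.45,-0.092,-0.131,0,0,0,-90],[0.45,-0.092,-0.131,0,0,0,-90],[0.45,-0.092,-0.131,0,0,0,-90],[0.45,-0.092,-0.131,0,0,0,-90],[0.45,-0.092,-0.131,0,0,0,-90],[0.45,-0.092,-0.131,0,0,0,-90]])

```text
clock: 49.28
position: [0.5794, -0.3244, 0.219]
ee_rot: [1.0, -0.026, -0.001, -0.0]
ft_force: [-0.2, -0.4, -0.2]
grip_width: 0.451
```

Run:
```python
from h import *
go(.5815,-.326,.1245,-3)
```

```text
clock 49.27 at [ 0.5794 -0.3244  0.219 ] jaw -3.0 F [-0.2 -0.4 -0.2] grip 0.451 q7 0.32
shift [0.0023 0.0015 0.0945] turn [-0.   0.1 -0. ]
```

Request:
servo_tool(motion=[[0.45,0.0023,0.0015,0.04,0,0,0],[0.45,0.0023,0.0015,0.075,0,0,0],[0.45,0.0023,0.0015,0.094,0,0,0],[0.45,0.0023,0.0015,0.094,0,0,0],[0.0,0.0023,0.0015,0.094,0,0,0],[0.0,0.0023,0.0015,0.094,0,0,0],[0.0,0.0023,0.0015,0.094,0,0,0],[0.0,0.0023,0.0015,0.094,0,0,0]], grip_force=80)

```text
clock: 50.28
position: [0.5818, -0.3269, 0.1279]
ee_rot: [1.0, -0.026, 0.0, 0.001]
ft_force: [-5.5, 1.0, 4.4]
grip_width: 0.141
```

Request:
servo_tool(motion=[[0.0,-0.004,0,-0.0005,0,0,0],[0.0,-0.012,0,-0.0005,0,0,0],[0.0,-0.02,0,-0.0005,0,0,0],[0.0,-0.028,0,-0.0005,0,0,0],[0.0,-0.03,0,-0.0005,0,0,0]])

```text
clock: 50.9
position: [0.5526, -0.3249, 0.1278]
ee_rot: [1.0, -0.026, 0.001, 0.0]
ft_force: [4.6, -0.4, 3.3]
grip_width: 0.142
```

Request:
servo_tool(motion=[[0.0,-0.006,0,0,0,0,0],[0.0,-0.014,0,0,0,0,0],[0.0,-0.022,0,0,0,0,0],[0.0,-0.03,0,0,0,0,0],[0.0,-0.038,0,0,0,0,0],[0.0,-0.045,0,0,0,0,0],[0.0,-0.047,0,0,0,0,0],[0.0,-0.047,0,-0.005,0,0,0],[0.0,-0.047,0,-0.02,0,0,0],[0.0,-0.047,0,-0.05,0,0,0],[0.0,-0.047,0,-0.09,0,0,0],[0.0,-0.047,0,-0.1,0,0,0],[0.0,-0.047,0,-0.1,0,0,0]])

```text
clock: 52.52
position: [0.5048, -0.3224, 0.2263]
ee_rot: [1.0, -0.026, -0.0, 0.0]
ft_force: [-0.6, 0.8, -6.9]
grip_width: 0.144
```

Run:
```python
from h import *
im,d=eyes.camera("side");cv2.imwrite("pics/n.png",cv2.resize(im[60:200,200:360],(686,600),interpolation=cv2.INTER_CUBIC))
go(.408,.250,.226,9.5)
```

```text
clock 52.58 at [ 0.5043 -0.3221  0.2252] jaw -2.9 F [ 0.6 -0.1 -6.6] grip 0.138 q7 0.39
shift [-1.255e-01 -5.664e-01 -1.000e-04] turn [ -0.1   0.1 -12.4]
```

View pics/n.png

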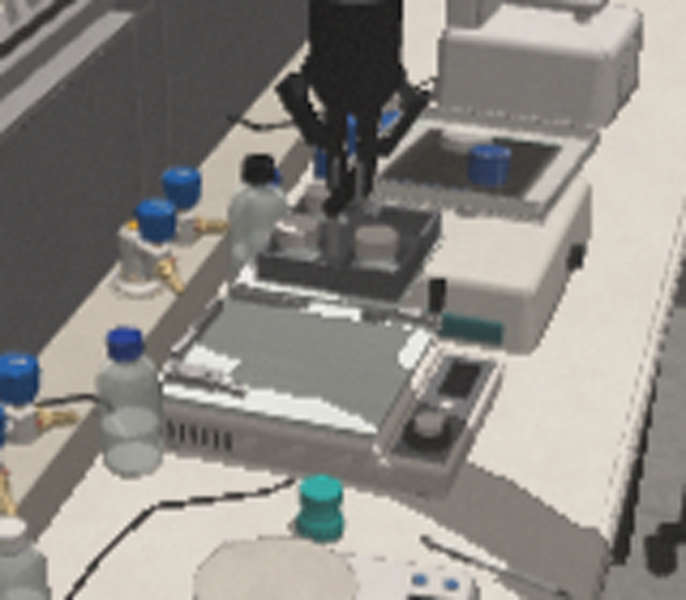

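Request:
servo_tool(motion=[[0.0,-0.004,-0.015,0,0,0,0],[0.0,-0.011,-0.045,0,0,0,-1],[0.0,-0.019,-0.08,0,0,0,-1.8],[0.0,-0.027,-0.115,0,0,0,-2.6],[0.0,-0.034,-0.15,0,0,0,-3.4],[0.0,-0.042,-0.185,0,0,0,-4.2],[0.0,-0.05,-0.22,0,0,0,-5],[0.0,-0.057,-0.255,0,0,0,-5.8],[0.0,-0.065,-0.29,0,0,0,-6.6],[0.0,-0.073,-0.325,0,0,0,-7.4],[0.0,-0.08,-0.36,0,0,0,-8.2],[0.0,-0.088,-0.395,0,0,0,-9],[0.0,-0.096,-0.43,0,0,0,-9.8],[0.0,-0.103,-0.465,0,0,0,-10.6],[0.0,-0.111,-0.5,0,0,0,-11.4],[0.0,-0.118,-0.53,0,0,0,-12.4],[0.0,-0.123,-0.555,0,0,0,-12.4],[0.0,-0.1255,-0.566,0,0,0,-12.4],[0.0,-0.1255,-0.566,0,0,0,-12.4],[0.0,-0.1255,-0.566,0,0,0,-12.4]])

```text
clock: 55.08
position: [0.4088, 0.2481, 0.2263]
ee_rot: [0.997, 0.082, -0.0, 0.0]
ft_force: [-0.2, 0.1, -6.1]
grip_width: 0.143
```

Run:
```python
from h import *
go(.408,.250,.068,9.5)
```

```text
clock 55.08 at [0.4088 0.2481 0.2263] jaw 9.4 F [-0.2  0.1 -6.1] grip 0.143 q7 -0.51
shift [-0.0004 -0.0022  0.1583] turn [ 0.1  0.  -0.1]
```

Request:
servo_tool(motion=[[0.0,0,-0.002,0.02,0,0,0],[0.0,0,-0.002,0.05,0,0,0],[0.0,0,-0.002,0.085,0,0,0],[0.0,0,-0.002,0.115,0,0,0],[0.0,0,-0.002,0.14,0,0,0],[0.0,0,-0.002,0.15,0,0,0],[0.0,0,-0.002,0.154,0,0,0],[0.0,0,-0.002,0.157,0,0,0],[0.0,0,-0.002,0.159,0,0,0],[0.0,0,-0.002,0.159,0,0,0]])

```text
clock: 56.32
position: [0.4085, 0.2513, 0.0679]
ee_rot: [0.997, 0.082, 0.0, 0.0]
ft_force: [-0.2, 0.7, -5.4]
grip_width: 0.142
```

Not touching yet, so I'll lower a bit more.

Request:
servo_tool(motion=[[0.0,0,0,0.001,0,0,0],[0.0,0,0,0.002,0,0,0],[0.0,0,0,0.002,0,0,0]])

```text
clock: 56.7
position: [0.4083, 0.2513, 0.0667]
ee_rot: [0.997, 0.083, 0.0, 0.001]
ft_force: [-7.9, -5.0, 12.8]
grip_width: 0.141
```

Contact. Release and lift clear.

Request:
servo_tool(motion=[[0.0,0,0,-0.0005,0,0,0],[0.45,0,0,-0.0005,0,0,0],[0.45,0,0,-0.0005,0,0,0],[0.45,0,0,-0.0005,0,0,0],[0.45,0,0,-0.05,0,0,0],[0.45,0,0,-0.11,0,0,0],[0.45,0,0,-0.16,0,0,0],[0.45,0,0.2,-0.16,0,0,0],[0.45,0,0.2,-0.16,0,0,0],[0.45,0,0.2,-0.16,0,0,0],[0.45,0,0.2,-0.16,0,0,0],[0.45,0,0.2,-0.16,0,0,0]])

```text
clock: 58.2
position: [0.4413, 0.0539, 0.2256]
ee_rot: [0.997, 0.082, 0.0, -0.0]
ft_force: [-0.7, 1.3, -0.3]
grip_width: 0.449
```

Run:
```python
from h import *
for n in("top","side"):
    im,d=eyes.camera(n);P=cloud(n,d)
    if n=="side":cv2.imwrite("pics/o.png",cv2.resize(im[90:350,120:380],(600,600),interpolation=cv2.INTER_CUBIC))
    Q=sel(P,(.408,.25),.1,.076,.1);print(n,"handle",rect(Q),np.median(Q[:,2]))
    a=np.radians(9.5)
    for sx in(1,-1):
        for sy in(1,-1):
            c=np.array([.408,.25])+[34e-3*sx*np.cos(a)-36e-3*sy*np.sin(a),34e-3*sx*np.sin(a)+36e-3*sy*np.cos(a)]
            Q=sel(P,c,.018,.0,.075);print(sx,sy,np.percentile(Q[:,2],[25,75]).round(3))
    Q=sel(P,(.412,-.261),.01,.03,.08);print(n,"btn z",np.median(Q[:,2]) if len(Q) else 0)
```

```text
top handle (array([411.1, 250.4]), array([ 14.9, 112.2]), 9.2) 0.08463115136615869
1 1 [0.048 0.057]
1 -1 [0.052 0.056]
-1 1 [0.051 0.057]
-1 -1 [0.008 0.011]
top btn z 0.05911225691160836
side handle (array([406. , 251.2]), array([ 14.4, 110.5]), 9.4) 0.08378151735061191
1 1 [0.054 0.055]
1 -1 [0.053 0.055]
-1 1 [0.051 0.055]
-1 -1 [0.008 0.011]
side btn z 0.058380442367180777
```

View pics/o.png

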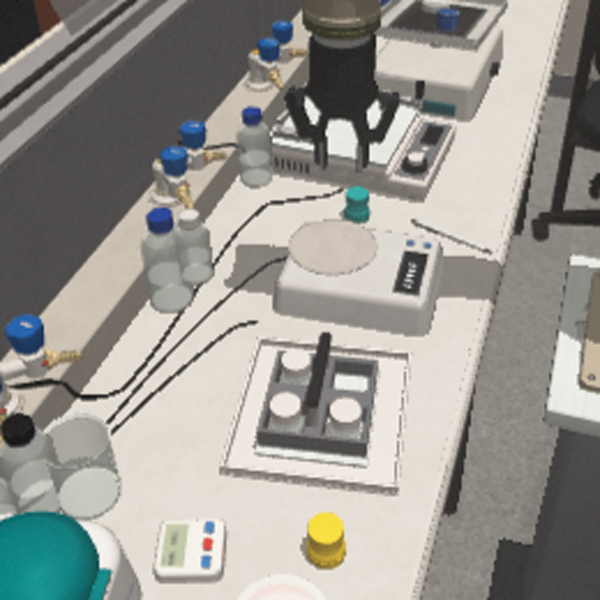

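The carrier sits flat in the tray with three jars upright in it (crop 297,367; 287,410; 347,417). The beaker, timer and both look-alikes are where they started, and the arm is clear.

```bash
python3 -c "
from workcell import ticket;print(ticket.hand_in())"
```

```text
the job is handed in; nothing more can be done
None
```

I ran the whole job and handed it in at about 58 s of the 210 s allowed. The hand-in gives no verdict, so what follows rests on my own checks.

- **Jars:** There were three white jars on the bench, and each went into its own pocket of the carrier. I left the yellow and turquoise look-alikes alone.
- **Lever at the start:** The clamp lever began about 0.3 rad into the carrier's path, so I first swung it back to about 0.07 rad.
- **Seating and locking:** I pushed the carrier in until the stop resisted with about 23 N, then swung the lever across. The knob ended within about 1 mm of its computed locked position.
- **Pulse:** I held the button down at a steady 22 N for about 6 s, about 5 mm below where it stood when up. I couldn't read the button joint itself. Afterwards the cameras showed it back at about 59 mm, its height before.
- **Return:** I unlocked the lever, drew the carrier out and carried it level to the spill tray.

**Last checks:**
- **Carrier:** it lies about 2 mm from the tray's centre. The handle height fits a carrier flat on the tray floor.
- **Jars:** the three caps stand at about 56 mm, the seated height.
- **Bystanders:** the beaker and timer look unmoved in the final picture; I didn't measure them.
- **Arm:** it is clear of everything.

**Disagreement:** the two cameras differed by about 5 mm in x throughout. I worked from their average, and the forces felt at each grip and fit agreed with it.

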